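Load the wash carrier and lock its keeper plate

ROBOT

A 7-joint arm with a two-finger parallel gripper is mounted at the origin on the work surface. World frame = base frame: x ahead of the robot, y to its left, z up, the work surface at z = 0. Lengths are in mm, angles in degrees, forces in N, time in s.
With the tool pointing down it reaches from about 400 to 900 mm from the base axis. Payload 5.5 kg.
Tool frame: the origin (TCP) lies where the fingers leave the gripper's body, on its centre line; the fingertips stand 66 mm ahead of it and the grasp point (between the pads) lies 47 mm ahead of it; z points along the fingers, y is the line along which they close (so a half turn about z gives the same grasp; the last joint's range is limited). The gripper opens to 92 mm and grips with 3 to 60 N. Pads are 19 mm wide; open, the fingers measure 130 mm over their backs; the gripper's body (75 mm by 190 mm) begins 47 mm behind the grasp point.
Start: joints at [-56.482, 28.699, -24.465, 88.831, 12.651, 65.22, -12.049], TCP at [205.543, 616.645, 292.229] pointing down, gripper open.
Joint ranges: [-164.97, 164.97], [-17.58, 116.51], [-87.97, 89.64], [11.32, 138.91], [-80.73, 260.73], [10.89, 115.49], [-147.41, 147.41]. Speed limits (degrees/s): [147.25, 147.25, 180, 180, 180, 180, 180].

INTERFACE

Orientations are given as a 3x3 rotation matrix whose columns are the frame's x, y, z axes.
In Python, from bench import read_state, read_camera, camera_info, finish_job, outline_of gives the robot as it stands.
- The arm moves only by the shell command python3 -m jog 'ROWS'. ROWS is JSON, a list of rows, each an object with "delta_pos": the shift along the world's x, y, z in mm, a list of three; "spin": the turn about the world's z in degrees; "hand": the opening, from 0 (shut) to 1 (fully open). A call has 1 to 8 rows; each row shifts and turns the commanded pose from where the row before left it; what a row does not reach is not made up. A row lasts 1/12 s, in which the tool goes at most 41.7 mm and 7.16 degrees, less where a joint would pass 70% of its speed; a pose out of reach is approached as far as the arm can. A call with a gripper value outside its range is refused whole. The fingers move at their own pace and stop on an object; the grip force is fixed at half the most. Time passes only in rows, so rows that do not move let the fingers close. It gives the time, the measured TCP pose, the force, the opening and the grip force at its end, in the units of the state.
- read_state(): the state, without advancing time (a new reading comes with each control period).
- read_camera(name): name is "scene" or "top" or "wrist"; returns (picture, depth): 480x640x3 uint8, red, green, blue; 480x640 float32, mm along the optical axis (not along the pixel's ray), 0 where there is no reading.
- camera_info(name): a dict with "fx", "fy", "cx", "cy" (pixels), "dist_coeffs" ([k1, k2, p1, p2, k3] as OpenCV has them; the pictures are not rectified), "R" (3x3) and "t" (3): a world point X has camera coordinates R X + t; the wrist camera has in their place "tool_from_camera" (4x4, takes a point from camera to tool coordinates, whose origin is the TCP and whose axes are the flange's). Camera axes: x right, y down, z forward; pixel columns grow to the right and rows downward; lengths in mm; the calibration is good to about 2 mm. A picture is of the moment at which its call begins: read the wrist's pose just before it. camera_info takes no time and is no camera call.
- finish_job(): hands the job in; it is judged then, once.
Trained networks look in the newest picture that a camera, given by its name, has taken for a name from the list of things; names that differ only in an ending like _2 or _b are one class to them, and where a whole thing is asked for, a point or a joint stands for the part that bears it (a point fixed in the world has none). Each returns a list of dicts, best first, with "confidence" (0 to 1); they miss things now and then, are a little off and sometimes report something else, mostly with a low value. They report only what shows in the picture. A call takes as long as a camera call. They do not tell look-alikes from the thing itself.
- outline_of(camera, label): "pixels" (480x640 bool, what is visible of it) and "bbox" ([left, top, right, bottom] in pixels, round what is visible of it).
The state is a dict: "t": time; "q": joint angles; "dq": joint speeds; "joint_efforts": joint torques, N m; "tool_pos": TCP position; "tool_rot": TCP orientation; "ft_force": force on the tool from outside, world axes, zero at the start; "torque": the same for the moment, N m; "grip_width": finger opening in mm; "gripper_force": force on a finger pad.
Only numpy, scipy, OpenCV 4.12 (cv2) and the standard library are available. Lean on these libraries where they do the work, as an engineer would, in place of code of your own. Each camera call takes 0.05 s, during which the arm holds its last target. There are 200 camera calls.

TASK

Get this batch ready for the parts washer: stand every turned steel bush on the bench upright in a nest of its own in the wash carrier, then lower the keeper plate over the two locating pins, its lug between the ears of the fork, until it rests flush on the end blocks. Lock it by pushing the headed pin through the fork and the lug from the near side (the robot's side) until its collar is home against the ear, and let go; leave the other things on the bench where they are.

Things in the scene. Friction and masses are not known exactly. Their poses are not given: they have to be found in the camera images.
- carrier: Wash carrier, plain steel, fixed to the bench (sizes in mm). Origin: centre of its underside; z up, y along its length (fork at the +y end), x across; -x is the near side, facing the robot. Base 70 (x) by 284 (y) by 10 thick. On it a row of six nests, an end block at each end of the row, each with an upright locating pin, and the fork.
- row_mid (a point): Middle of the row of nests at floor height (carrier x = 0, y = 0, z = 10 mm). Six square nests 34 by 34 in a row along carrier y, centres at x = 0, y = -95, -57, -19, 19, 57, 95; walls 4 to 5 thick, tops at z = 16.
- loc_pin_a (a point): Foot of the locating pin on the +y end block's flat top (carrier x = 0, y = 124, z = 40 mm); the other is at y = -124. Locating pins 10 in diameter, 30 high, the top 9 tapered (ending at z = 70). End blocks: 60 along x, |y| from 112 to 142, tops at z = 40.
- fork_mouth (a point): Centre of the hole on the outer face of the fork's near ear (carrier x = -16, y = 165, z = 68 mm); axes as the carrier's; the pin enters here moving along +x. Fork: two upright ears, each 30 wide (y), 8 thick (x), tops at z = 82, holes 13.5 in diameter along x; the gap between them is 16.
- fork_mid (a point): Centre of the fork, on the hole axis midway between the ears (carrier x = 0, y = 165, z = 68 mm).
- keeper: Keeper plate, aluminium, 0.45 kg, loose on the bench, handle up. Origin: centre of its underside; z up, y along its length (lug at +y end), x across. 60 (x) by 280 (y) by 8 mm thick; 12.5 through holes at x = 0, y = +-124 for the locating pins. Seated, its underside is at carrier z = 40 and its axes match the carrier's.
- keeper_handle (a point): Grip point within the keeper's handle, at keeper x = 0, y = 14, z = 33 mm, near the centre of mass. Handle: upright bar 16 wide (x), 50 long (y), centred here, from z = 8 to 44; pinch it across x.
- lug_hole (a point): Centre of the hole in the keeper's lug, at keeper x = 0, y = 165, z = 28 mm; hole 13.5 in diameter along x. Lug: upright tongue 10 thick (x), y from 137 to 180, z from 0 to 42.
- pin: Headed steel pin (mm). Origin on its axis at its collar's seating face; +x along the shank to the tip. Shank 10 in diameter, 54 long, its last 8 tapered; collar 22 in diameter, x from -4 to 0; behind it a square dark grip 14 by 14, x from -32 to -4. Starts level on the pin rest, axis 35 above the bench, grip overhanging.
- pin_rest: Wooden rest fixed to the bench: base 66 (x) by 36 (y) by 8, two notched saddles (tops at z = 39) at x = -24 and 14. Origin under its centre; the pin's collar face starts at x = -32, y = 0, the shank pointing along +x.
- bush1: Turned steel bush, upright cylinder 30 in diameter, 26 high, 0.13 kg, dark bore mark on top; origin at the centre of its underside, z along its axis. None (absent) in some starts.
- bush2: Turned steel bush, upright cylinder 30 in diameter, 26 high, 0.13 kg, dark bore mark on top; origin at the centre of its underside, z along its axis. None (absent) in some starts.
- bush3: Turned steel bush, upright cylinder 30 in diameter, 26 high, 0.13 kg, dark bore mark on top; origin at the centre of its underside, z along its axis. None (absent) in some starts.
- bush4: Turned steel bush, upright cylinder 30 in diameter, 26 high, 0.13 kg, dark bore mark on top; origin at the centre of its underside, z along its axis. None (absent) in some starts.
- bush5: Turned steel bush, upright cylinder 30 in diameter, 26 high, 0.13 kg, dark bore mark on top; origin at the centre of its underside, z along its axis. None (absent) in some starts.
- bush6: Turned steel bush, upright cylinder 30 in diameter, 26 high, 0.13 kg, dark bore mark on top; origin at the centre of its underside, z along its axis. None (absent) in some starts.
- tool_cone: Bystander, to be left alone: dark steel taper tool holder standing on its 60 mm flange, 75 high (mm), loose. Origin at the centre of its underside.
- sleeve: Bystander, to be left alone: dark steel cylinder, 52 diameter, 50 high (mm), loose. Origin at the centre of its underside.
- oiler: Bystander, to be left alone: white oil bottle, 48 diameter, 120 high (mm), loose. Origin at the centre of its underside.
- spanner: Bystander, to be left alone: steel spanner lying flat, 170 long (mm), loose. Origin at the centre of its underside.
- caliper: Bystander, to be left alone: steel caliper lying flat, 150 long, 9 high (mm), loose. Origin at the centre of its underside.
- collar: Bystander, to be left alone: dark steel disc, 60 diameter, 20 high (mm), loose. Origin at the centre of its underside.
Things that resemble listed ones, but are neither listed nor needed, are in the scene too. Leave any purple look-alike of the bush4 alone. Several things have the shape of the pin; the one meant has the colours described above.

How it is judged (in metres and radians):
On the way, in this order (a step that is already met when the one before it is completed fails the run):
1. every bush that is present stands upright on the floor of a nest of the carrier (x of bush1 in the frame of carrier between -0.008 and 0.008 m and y of bush1 in the frame of carrier between -0.112 and 0.112 m and z of bush1 in the frame of carrier between 0.006 and 0.013 m and angle between each of bush1, bush2, bush3, bush4, bush5, bush6's own z axis and vertical below 0.12 rad and x of bush2 in the frame of carrier between -0.008 and 0.008 m and y of bush2 in the frame of carrier between -0.112 and 0.112 m and z of bush2 in the frame of carrier between 0.006 and 0.013 m and x of bush3 in the frame of carrier between -0.008 and 0.008 m and y of bush3 in the frame of carrier between -0.112 and 0.112 m and z of bush3 in the frame of carrier between 0.006 and 0.013 m and x of bush4 in the frame of carrier between -0.008 and 0.008 m and y of bush4 in the frame of carrier between -0.112 and 0.112 m and z of bush4 in the frame of carrier between 0.006 and 0.013 m and x of bush5 in the frame of carrier between -0.008 and 0.008 m and y of bush5 in the frame of carrier between -0.112 and 0.112 m and z of bush5 in the frame of carrier between 0.006 and 0.013 m and x of bush6 in the frame of carrier between -0.008 and 0.008 m and y of bush6 in the frame of carrier between -0.112 and 0.112 m and z of bush6 in the frame of carrier between 0.006 and 0.013 m), for 0.2 s.
2. the keeper lies flush on the end blocks, over both locating pins, its lug hole in line with the fork (z of keeper in the frame of carrier below 0.0422 m and angle between keeper's own z axis and vertical below 0.03 rad and distance between lug_hole and fork_mid below 0.005 m and angle between the y axis of keeper and the y axis of carrier, either way round below 0.05 rad), for 0.2 s.
3. the pin is through fork and lug with its collar against the near ear (x of pin in the frame of fork_mouth between -0.003 and 0.003 m and y of pin in the frame of fork_mouth between -0.005 and 0.005 m and z of pin in the frame of fork_mouth between -0.005 and 0.005 m and angle between the x axis of pin and the x axis of carrier, either way round below 0.15 rad), for 0.2 s.
At the end, for the whole second after the job is handed in: Every bush stands upright on a nest floor (within 3 mm); the keeper is flush on the end blocks (within 2.2 mm, tilt under 0.03 rad), lug hole within 5 mm of the fork centre; the pin is through from the near side, collar within 3 mm of the ear, within 0.15 rad of the hole axis; all at rest (all of step 1 and all of step 2 and all of step 3 and linear speed of each of bush1, bush2, bush3, bush4, bush5, bush6, keeper, pin below 0.02 m/s); the robot touches nothing.
It fails at once if a bystander (tool holder, dark sleeve, oil bottle, spanner, caliper or dark disc) is pushed more than 50 mm from its place or knocked over (distance of any of tool_cone, sleeve, oiler, spanner, caliper, collar from where it was at the start of the episode above 0.05 m or angle between any of tool_cone, sleeve, oiler, spanner, caliper, collar's own z axis and vertical above 0.6 rad).
Of bush1, bush2, bush3, bush4, bush5, bush6 only 4 to 6 are there at a start; the rules pass over those that are not, and their reading is None.
At some moment in a run one of bush1, bush2, bush3, bush4, bush5, bush6, keeper may be knocked a few centimetres aside while the robot is not near it.
It also fails if it takes over 210 s, if anything falls off the work surface, if the arm or the gripper's body presses on something with over 40 N, if the wrist force passes 120 N, or if a joint passes its speed limit or range.

## Working session

There is one attempt and no reset: what is moved stays moved. The work goes in short steps, Python scripts to look and compute and a shell command to move; the robot and the scene stay as the last step left them, time stands still between calls to the robot, and variables do not carry over. Pictures are saved under pics/ and viewed, at most 14 in all, crops included, and the job is handed in when it is done.

```bash
ls; mkdir -p pics; cat > h.py <<'E'
import numpy as np, cv2
from bench import *
def cam(name):
    s=read_state(); im,d=read_camera(name); c=camera_info(name)
    K=np.array([[c['fx'],0,c['cx']],[0,c['fy'],c['cy']],[0,0,1.]]); D=np.array(c['dist_coeffs'],float)
    if 'R' in c: R=np.array(c['R']);t=np.array(c['t'])
    else:
        T=np.array(c['tool_from_camera']); Rt=np.array(s['tool_rot']); p=np.array(s['tool_pos'])
        Rw=Rt@T[:3,:3]; tw=Rt@T[:3,3]+p; R=Rw.T; t=-Rw.T@tw
    return dict(im=im,d=d,K=K,D=D,R=R,t=t)
def rays(C,uv):
    n=cv2.undistortPoints(np.array(uv,float).reshape(-1,1,2),C['K'],C['D'])[:,0]
    return np.c_[n,np.ones(len(n))]
def world(C,mask):
    """3D world points of masked pixels"""
    v,u=np.nonzero(mask&(C['d']>0)); z=C['d'][v,u]
    return (rays(C,np.c_[u,v])*z[:,None]-C['t'])@C['R'], np.c_[u,v]
def atz(C,uv,z):
    r=rays(C,uv)@C['R']; o=-C['R'].T@C['t']
    return o+r*((z-o[2])/r[:,2])[:,None]
def proj(C,P):
    return cv2.projectPoints(np.array(P,float).reshape(-1,3),cv2.Rodrigues(C['R'])[0],C['t'],C['K'],C['D'])[0][:,0]
def save(C,n): cv2.imwrite('pics/'+n+'.png',cv2.cvtColor(C['im'],cv2.COLOR_RGB2BGR))
E
python3 - <<'E'
from h import *
for n in ['scene','top','wrist']:
    C=cam(n); save(C,n+'0'); print(n,(-C['R'].T@C['t']).round(),C['R'].round(2).tolist(),C['K'][0,0])
    for l in ['bush1','carrier','keeper','keeper_handle','pin','pin_rest','tool_cone','sleeve','oiler','spanner','caliper','collar']:
        for o in outline_of(n,l):
            P,uv=world(C,o['pixels'])
            if len(P): print(l,round(o['confidence'],2),[int(x) for x in o['bbox']],np.median(P,0).round(),P.min(0).round(),P.max(0).round())
print(read_state())
E
```

```text
pics
scene [1186. -457. 1081.] [[0.59, 0.8, -0.01], [0.63, -0.47, -0.62], [-0.5, 0.36, -0.79]] 588.9180985263523
bush1 0.65 [229, 256, 245, 272] [ 460. -160.   23.] [ 421. -173.   -4.] [ 470. -134.   30.]
bush1 0.65 [259, 247, 271, 263] [476. -96.  24.] [ 455. -108.   -1.] [486. -80.  31.]
bush1 0.63 [297, 218, 307, 234] [455.  24.  24.] [434.  13.  -0.] [466.  40.  31.]
bush1 0.63 [321, 201, 333, 217] [451. 101.  22.] [412.  89.  -5.] [464. 135.  30.]
bush1 0.46 [473, 191, 504, 237] [719. 353.  66.] [674. 340.  -3.] [735. 381. 123.]
bush1 0.44 [254, 222, 267, 239] [413. -60.  23.] [394. -72.  -0.] [424. -44.  31.]
bush1 0.16 [363, 137, 474, 205] [490. 355.   8.] [315. 302.  -7.] [640. 428.  47.]
carrier 0.86 [267, 213, 399, 317] [605.   8.  13.] [ 540. -148.   -6.] [639. 219.  86.]
keeper 0.69 [361, 140, 472, 204] [490. 355.   8.] [320. 302.  -7.] [640. 412.  47.]
keeper 0.2 [167, 283, 180, 317] [ 462. -319.   39.] [ 399. -333.   -3.] [ 512. -299.   48.]
keeper_handle 0.74 [363, 137, 473, 206] [490. 355.   8.] [313. 302.  -7.] [640. 428.  47.]
pin 0.65 [123, 265, 158, 295] [ 356. -3
[... 4044 characters left out ...]
47]), 'dq': array([-0.0675356 ,  0.01868993,  0.00181927,  0.02014956, -0.0222661 ,
        0.03233775, -0.10533511]), 'joint_efforts': array([ 1.77466404e-04, -5.66439700e+01, -5.81051409e+00, -2.79502773e+01,
       -6.66583283e-02,  2.05978582e-02,  2.50805721e-05]), 'tool_pos': array([205.56799254, 616.65826679, 292.22959485]), 'tool_rot': array([[-9.48685547e-01,  3.16221018e-01,  3.45666056e-06],
       [ 3.16221018e-01,  9.48685546e-01,  4.36635876e-05],
       [ 1.05280602e-05,  4.25160832e-05, -9.99999999e-01]]), 'ft_force': array([-0.11389362, -0.42363283, -0.59966145]), 'torque': array([ 0.07936454, -0.01268661, -0.01929565]), 'gripper_force': 0.0, 'grip_width': 91.34097940082182}
```

View pics/scene0.png

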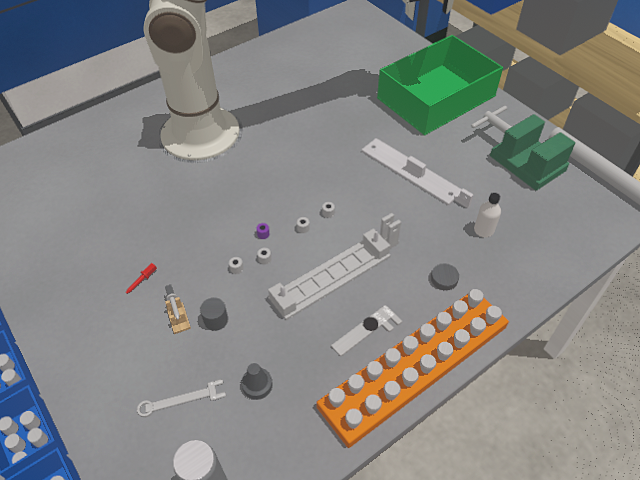

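View pics/top0.png

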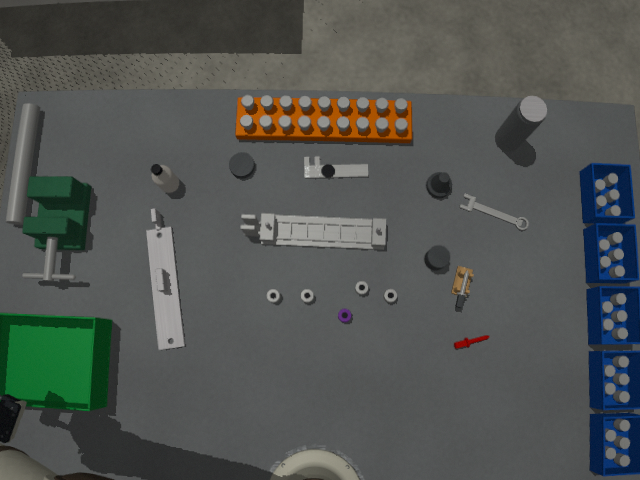

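The scene shows four steel bushes in scene pixels (236,265), (264,255), (303,225) and (328,210), plus a purple look-alike at (263,231). The carrier has its fork toward world +y. The keeper lies at the left and the pin is on the rest at (173,305). The red look-alike pin is at (142,278).

Next I'll move to an overview with the wrist camera.

```bash
R='{"delta_pos":[18,-31,7],"spin":0.9}'; python3 -m jog '[{"delta_pos":[18,-31,8],"spin":0.9,"hand":1},{"delta_pos":[18,-31,8],"spin":0.9,"hand":1},{"delta_pos":[18,-31,8],"spin":0.9,"hand":1},{"delta_pos":[18,-31,8],"spin":0.9,"hand":1},{"delta_pos":[18,-31,8],"spin":0.9,"hand":1},{"delta_pos":[18,-31,8],"spin":0.9,"hand":1},{"delta_pos":[18,-31,8],"spin":0.9,"hand":1}]'
python3 -m jog '[{"delta_pos":[18,-31,8],"spin":0.9,"hand":1},{"delta_pos":[18,-31,8],"spin":0.9,"hand":1},{"delta_pos":[18,-31,8],"spin":0.9,"hand":1},{"delta_pos":[18,-31,8],"spin":0.9,"hand":1},{"delta_pos":[18,-31,8],"spin":0.9,"hand":1},{"delta_pos":[18,-31,8],"spin":0.9,"hand":1},{"delta_pos":[18,-31,8],"spin":0.9,"hand":1}]'
python3 -m jog '[{"delta_pos":[16,-31,5],"spin":0.9,"hand":1},{"delta_pos":[16,-31,5],"spin":0.9,"hand":1},{"delta_pos":[16,-31,5],"spin":0.9,"hand":1},{"delta_pos":[16,-31,5],"spin":0.9,"hand":1},{"delta_pos":[16,-31,5],"spin":0.9,"hand":1},{"delta_pos":[16,-31,5],"spin":0.9,"hand":1},{"hand":1},{"hand":1}]'
```

```text
t: 2.53
tool_pos: [332.1, 398.0, 348.8]
tool_rot: [[-0.978, 0.209, 0.0], [0.209, 0.978, 0.0], [-0.0, 0.0, -1.0]]
ft_force: [1.0, 0.6, -0.1]
grip_width: 91.9
gripper_force: 0.0
t: 3.12
tool_pos: [458.0, 181.0, 405.0]
tool_rot: [[-0.995, 0.101, 0.001], [0.101, 0.995, 0.0], [-0.001, 0.0, -1.0]]
ft_force: [1.2, 0.3, 0.9]
grip_width: 91.2
gripper_force: 0.0validation failed for argument at $[6]...
```

```bash
python3 - <<'E'
from h import *
C=cam('wrist'); save(C,'wrist1'); s=read_state(); print(s['q'].round(),s['tool_pos'].round(1),s['tool_rot'].round(3).tolist(),-C['R'].T@C['t'])
for l in ['bush1','carrier']:
    for o in outline_of('wrist',l):
        P,uv=world(C,o['pixels'])
        if len(P): print(l,round(o['confidence'],2),[int(x) for x in o['bbox']],np.median(P,0).round(),P.min(0).round(),P.max(0).round(), C['im'][o['pixels']].mean(0).round())
g=C['d']; print('bench z', world(C,(np.indices(g.shape)[0]>420)&(np.indices(g.shape)[1]<100))[0].mean(0))
E
```

```text
[-13.   5. -12. 103.   1.  72.  59.] [462.7 173.4 406.5] [[-0.994, 0.109, 0.005], [0.109, 0.994, -0.003], [-0.005, -0.003, -1.0]] [378.68313662 188.62307611 496.91036354]
bush1 0.98 [253, 173, 279, 191] [445. 105.  25.] [431.  86.  -3.] [466. 118.  28.] [184. 184. 182.]
bush1 0.95 [137, 156, 163, 181] [405. -53.  25.] [391. -73.  -1.] [420. -43.  28.] [120.  78. 148.]
bush1 0.93 [123, 203, 150, 226] [467. -89.  25.] [ 453. -109.   -2.] [487. -79.  28.] [168. 168. 165.]
bush1 0.74 [75, 197, 110, 217] [ 451. -153.   25.] [ 438. -174.    1.] [ 467. -144.   28.] [167. 167. 164.]
bush1 0.65 [201, 183, 227, 203] [446.  30.  25.] [433.   4.  -2.] [467.  43.  28.] [176. 176. 173.]
bush1 0.15 [402, 67, 475, 297] [448. 354.   8.] [316. 302.  -3.] [639. 412.  46.] [234. 233. 232.]
carrier 0.61 [112, 259, 332, 313] [586.  57.  11.] [ 417. -178.   -2.] [642. 177. 411.] [193. 193. 190.]
bench z [431.3673498  130.23789196 449.59355079]
```

View pics/wrist1.png

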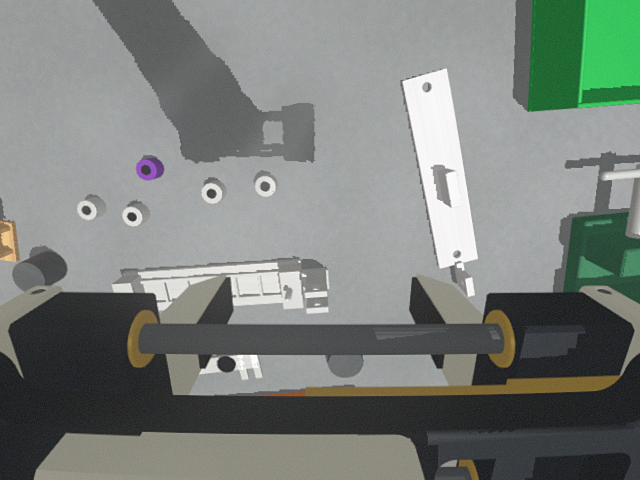

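The picture has +x downward and +y to the right. The four bushes are at (89,208), (133,214), (212,191) and (265,184), the purple one is at (149,168), and the keeper is at (440,180). The gripper hides the far side, so I'll move further out to see the carrier whole.

```bash
python3 -m jog '[{"delta_pos":[26,-20,2],"spin":0.8,"hand":1},{"delta_pos":[26,-20,2],"spin":0.8,"hand":1},{"delta_pos":[26,-20,2],"spin":0.8,"hand":1},{"delta_pos":[26,-20,2],"spin":0.8,"hand":1},{"delta_pos":[26,-20,2],"spin":0.8,"hand":1},{"delta_pos":[26,-20,2],"spin":0.8,"hand":1},{"delta_pos":[26,-20,2],"spin":0.8,"hand":1},{"delta_pos":[26,-20,2],"spin":0.8,"hand":1}]'
python3 -m jog '[{"delta_pos":[0,0,0],"spin":0,"hand":1},{"delta_pos":[0,0,0],"spin":0,"hand":1},{"delta_pos":[0,0,0],"spin":0,"hand":1}]'
python3 - <<'E'
from h import *
C=cam('wrist'); save(C,'wrist2'); s=read_state(); print(s['q'].round(),s['tool_pos'].round(1),s['tool_rot'].round(3).tolist(),-C['R'].T@C['t'])
np.savez('w2.npz',**C)
for l in ['bush1','carrier','pin','pin_rest']:
    for o in outline_of('wrist',l):
        P,uv=world(C,o['pixels'])
        if len(P): print(l,round(o['confidence'],2),[int(x) for x in o['bbox']],np.median(P,0).round(),P.min(0).round(),P.max(0).round(), C['im'][o['pixels']].mean(0).round())
E
```

```text
t: 3.93
tool_pos: [666.4, 23.7, 419.9]
tool_rot: [[-1.0, -0.013, -0.001], [-0.013, 1.0, 0.001], [0.001, 0.001, -1.0]]
ft_force: [0.8, 0.2, 0.5]
grip_width: 91.9
gripper_force: 0.0
t: 4.18
tool_pos: [665.1, 24.6, 419.4]
tool_rot: [[-1.0, -0.011, -0.002], [-0.011, 1.0, 0.001], [0.002, 0.001, -1.0]]
ft_force: [0.6, 0.6, -0.8]
grip_width: 91.7
gripper_force: 0.0
[-1. 24. -5. 77.  2. 79. 85.] [664.8  25.  419.9] [[-1.0, -0.012, -0.001], [-0.012, 1.0, 0.001], [0.001, 0.001, -1.0]] [585.53635956  23.02961899 511.50304717]
bush1 0.83 [217, 22, 245, 53] [471. -93.  25.] [ 448. -112.   -2.] [484. -80.  29.] [132. 132. 131.]
bush1 0.82 [314, 2, 340, 38] [451.  26.  25.] [425.  12.  -3.] [462.  42.  28.] [190. 191. 189.]
bush1 0.79 [167, 9, 196, 38] [ 455. -157.   25.] [ 439. -180.   -2.] [ 468. -145.   29.] [120. 120. 118.]
bush1 0.66 [369, 5, 397, 32] [449. 102.  25.] [432.  88.   0.] [461. 118.  29.] [185. 185. 183.]
carrier 0.83 [193, 110, 446, 166] [597.   4.  10.] [ 558. -161.   -3.] [636. 204.  84.] [195. 195. 193.]
pin 0.77 [40, 0, 65, 73] [ 456. -318.   39.] [ 414. -361.   -2.] [ 510. -305.   47.] [156. 156. 154.]
pin_rest 0.76 [41, 29, 87, 84] [ 490. -322.    8.] [ 450. -372.   -2.] [ 525. -303.   42.] [201. 168. 121.]
```

View pics/wrist2.png

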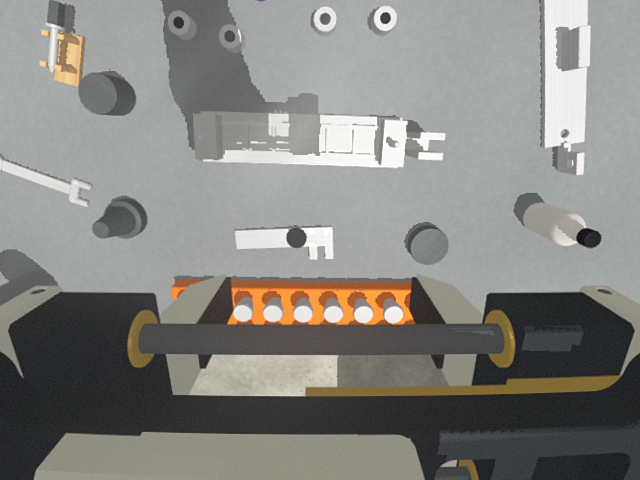

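This view shows the whole carrier from (193,112) to (446,166), with the fork ears at (430,145). The four bushes are at the top, the pin with its dark grip is at (58,30), and the keeper is at (565,80). Next I'll fit their poses from depth.

```bash
cat >> h.py <<'E'
def allpts(C):
    P,uv=world(C,np.ones(C['d'].shape,bool)); return P,uv
def bushes(C):
    P,uv=allpts(C); out=[]
    for o in outline_of('wrist','bush1'):
        if o['confidence']<.4: continue
        Q,q=world(C,o['pixels']); h=np.percentile(Q[:,2],85)
        T=Q[abs(Q[:,2]-h)<4]; c,r=cv2.minEnclosingCircle(T[:,:2].astype(np.float32))
        b=o['bbox']; img=C['im'][o['pixels']].astype(float)
        out.append((np.round(c,1),round(r,1),round(h,1),np.round(T[:,:2].mean(0),1),'purple' if img[:,2].mean()>1.15*img[:,1].mean() else ''))
    return out
def rect(P,lo,hi,box):
    m=(P[:,2]>lo)&(P[:,2]<hi)&(P[:,0]>box[0])&(P[:,0]<box[1])&(P[:,1]>box[2])&(P[:,1]<box[3])
    return P[m]
def carrier(C,c0=(597,4),show=True):
    P,uv=allpts(C)
    A=rect(P,36,44,(540,655,90,175)); B=rect(P,36,44,(540,655,-160,-90))
    ra=cv2.minAreaRect(A[:,:2].astype(np.float32)); rb=cv2.minAreaRect(B[:,:2].astype(np.float32))
    F=rect(P,76,90,(540,655,130,215)); rf=cv2.minAreaRect(F[:,:2].astype(np.float32))
    d=np.array(ra[0])-rb[0]; yaw=np.degrees(np.arctan2(-d[0],d[1]))
    print('blocks',ra,rb,'z',np.median(A[:,2]),np.median(B[:,2]),'fork',rf,len(F)); print('dist',np.hypot(*d),'centre',(np.array(ra[0])+rb[0])/2,'yaw',yaw)
E
python3 - <<'E'
from h import *
C=cam('wrist')
for b in bushes(C): print(b)
carrier(C)
P,uv=allpts(C)
A=rect(P,-3,3,(400,430,-50,80)); print('bench',A[:,2].mean(),A[:,2].std())
K=rect(P,5,11,(300,660,290,440)); r=cv2.minAreaRect(K[:,:2].astype(np.float32)); print('keeper',r,np.median(K[:,2]))
H=rect(P,40,50,(300,660,290,440)); r=cv2.minAreaRect(H[:,:2].astype(np.float32)); print('handle',r,np.median(H[:,2]),len(H))
E
```

```text
(array([448.1,  26.6]), 15.1, np.float64(26.5), array([448.3,  26.5]), '')
(array([446.2, 103.3]), 14.9, np.float64(26.2), array([446.4, 103. ]), '')
(array([469. , -95.4]), 15.0, np.float64(26.3), array([469.2, -95. ]), '')
(array([ 453. , -160.4]), 15.2, np.float64(26.3), array([ 453. , -159.6]), '')
blocks ((600.9552001953125, 139.82826232910156), (66.51419067382812, 59.651397705078125), 88.46686553955078) ((595.1411743164062, -132.5100860595703), (31.506507873535156, 60.46548080444336), 88.9900131225586) z 39.3873465685914 39.55609171528518 fork ((601.5213623046875, 159.2733154296875), (30.812232971191406, 31.95848274230957), 87.88988494873047) 328
dist 272.4004017985109 centre [598.04818726   3.65908813] yaw -1.2229954142420083
bench -0.7748466412908273 0.9297538936441255
keeper ((520.9439697265625, 367.65478515625), (233.8004150390625, 63.075347900390625), 10.071159362792969) 7.28066274756397
handle ((542.1270751953125, 370.7236328125), (191.08306884765625, 18.267850875854492), 10.072049140930176) 42.67767064949224 687
```

The carrier fit is consistent: centre (597.9, −5.6), yaw −1.2°, and the −y block and the fork agree to 0.3 mm. The bush tops come out at 26 mm with radius 15. First bush next.

```bash
python3 -m jog '[{"delta_pos":[-17,0,-20],"spin":-7.1,"hand":1},{"delta_pos":[-17,0,-20],"spin":-7.1,"hand":1},{"delta_pos":[-17,0,-20],"spin":-7.1,"hand":1},{"delta_pos":[-17,0,-20],"spin":-7.1,"hand":1},{"delta_pos":[-17,0,-20],"spin":-7.1,"hand":1},{"delta_pos":[-17,0,-20],"spin":-7.1,"hand":1},{"delta_pos":[-17,0,-20],"spin":-7.1,"hand":1},{"delta_pos":[-17,0,-20],"spin":-7.1,"hand":1}]'
python3 -m jog '[{"delta_pos":[-17,0,-20],"spin":-7.1,"hand":1},{"delta_pos":[-17,0,-20],"spin":-7.1,"hand":1},{"delta_pos":[-17,0,-20],"spin":-7.1,"hand":1},{"delta_pos":[-17,0,-20],"spin":-7.1,"hand":1},{"delta_pos":[-12,0,-20],"spin":-6.7,"hand":1},{"delta_pos":[0,0,0],"spin":0,"hand":1},{"delta_pos":[0,0,0],"spin":0,"hand":1}]'
```

```text
t: 5.2
tool_pos: [528.6, 22.8, 259.8]
tool_rot: [[-0.551, 0.835, 0.001], [0.835, 0.551, 0.0], [-0.0, 0.001, -1.0]]
ft_force: [0.1, 0.2, -0.1]
grip_width: 91.8
gripper_force: 0.0
t: 5.78
tool_pos: [449.0, 22.9, 160.2]
tool_rot: [[0.019, 1.0, -0.001], [1.0, -0.019, -0.0], [-0.0, -0.001, -1.0]]
ft_force: [1.0, 0.3, 0.4]
grip_width: 91.8
gripper_force: 0.0
```

```bash
python3 -m jog '[{"delta_pos":[-1,3.5,-30],"spin":0,"hand":1},{"delta_pos":[0,0,-30],"spin":0,"hand":1},{"delta_pos":[0,0,-26],"spin":0,"hand":1},{"delta_pos":[0,0,0],"spin":0,"hand":1}]'
python3 -m jog '[{"delta_pos":[0,0,0],"spin":0,"hand":0},{"delta_pos":[0,0,0],"spin":0,"hand":0},{"delta_pos":[0,0,0],"spin":0,"hand":0},{"delta_pos":[0,0,0],"spin":0,"hand":0},{"delta_pos":[0,0,0],"spin":0,"hand":0},{"delta_pos":[0,0,0],"spin":0,"hand":0},{"delta_pos":[0,0,0],"spin":0,"hand":0},{"delta_pos":[0,0,0],"spin":0,"hand":0}]'
```

```text
t: 6.12
tool_pos: [448.3, 26.3, 71.9]
tool_rot: [[0.02, 1.0, -0.003], [1.0, -0.02, -0.0], [-0.0, -0.003, -1.0]]
ft_force: [-0.3, -0.3, -0.6]
grip_width: 91.4
gripper_force: 0.0
t: 6.78
tool_pos: [448.7, 26.2, 74.5]
tool_rot: [[0.023, 1.0, 0.0], [1.0, -0.023, 0.0], [0.0, 0.0, -1.0]]
ft_force: [-0.9, -0.6, -0.2]
grip_width: 43.2
gripper_force: 0.0
```

```bash
python3 -m jog '[{"delta_pos":[0,0,0],"spin":0,"hand":0},{"delta_pos":[0,0,0],"spin":0,"hand":0},{"delta_pos":[0,0,0],"spin":0,"hand":0},{"delta_pos":[0,0,0],"spin":0,"hand":0},{"delta_pos":[0,0,20],"spin":0,"hand":0},{"delta_pos":[0,0,30],"spin":0,"hand":0},{"delta_pos":[12,0,20],"spin":0,"hand":0},{"delta_pos":[28,-3,0],"spin":0,"hand":0}]'
python3 -m jog '[{"delta_pos":[30,-3,0],"spin":0,"hand":0},{"delta_pos":[35,-4,0],"spin":0,"hand":0},{"delta_pos":[30,-3,0],"spin":0,"hand":0},{"delta_pos":[15,0,0],"spin":0,"hand":0},{"delta_pos":[0,0,0],"spin":0,"hand":0},{"delta_pos":[0,0,0],"spin":0,"hand":0}]'
```

```text
t: 7.45
tool_pos: [487.7, 23.8, 147.1]
tool_rot: [[0.022, 1.0, 0.001], [1.0, -0.022, 0.001], [0.001, 0.001, -1.0]]
ft_force: [0.5, 1.5, -0.8]
grip_width: 29.0
gripper_force: 30.0
t: 7.95
tool_pos: [598.3, 13.0, 143.4]
tool_rot: [[0.023, 1.0, -0.001], [1.0, -0.023, -0.0], [-0.0, -0.001, -1.0]]
ft_force: [-0.6, 0.1, -1.3]
grip_width: 29.4
gripper_force: 30.0
```

```bash
python3 -m jog '[{"delta_pos":[0,0.4,-25],"spin":0,"hand":0},{"delta_pos":[0,0,-20],"spin":0,"hand":0},{"delta_pos":[0,0,-8],"spin":0,"hand":0},{"delta_pos":[0,0,-5],"spin":0,"hand":0},{"delta_pos":[0,0,0],"spin":0,"hand":0},{"delta_pos":[0,0,0],"spin":0,"hand":0}]'
```

```text
t: 8.45
tool_pos: [598.3, 13.6, 86.6]
tool_rot: [[0.023, 1.0, -0.0], [1.0, -0.023, 0.0], [0.0, -0.0, -1.0]]
ft_force: [-0.2, -0.6, -0.5]
grip_width: 29.2
gripper_force: 30.0
```

```bash
python3 -m jog '[{"delta_pos":[0,0,-1.5],"spin":0,"hand":0},{"delta_pos":[0,0,0],"spin":0,"hand":1},{"delta_pos":[0,0,0],"spin":0,"hand":1},{"delta_pos":[0,0,0],"spin":0,"hand":1},{"delta_pos":[0,0,0],"spin":0,"hand":1},{"delta_pos":[0,0,30],"spin":0,"hand":1},{"delta_pos":[0,0,35],"spin":0,"hand":1},{"delta_pos":[-22,15,0],"spin":0,"hand":1}]'
python3 -m jog '[{"delta_pos":[-30,18,0],"spin":0,"hand":1},{"delta_pos":[-30,18,0],"spin":0,"hand":1},{"delta_pos":[-30,18,0],"spin":0,"hand":1},{"delta_pos":[-30,15,0],"spin":0,"hand":1},{"delta_pos":[-10,5.5,0],"spin":0,"hand":1},{"delta_pos":[0,0,0],"spin":0,"hand":1},{"delta_pos":[0,0,0],"spin":0,"hand":1}]'
```

```text
t: 9.12
tool_pos: [584.1, 24.9, 156.5]
tool_rot: [[0.028, 0.999, 0.015], [1.0, -0.028, -0.001], [-0.001, 0.015, -1.0]]
ft_force: [1.2, 0.1, 0.9]
grip_width: 71.0
gripper_force: 0.0
t: 9.7
tool_pos: [447.1, 103.4, 150.3]
tool_rot: [[0.022, 1.0, 0.002], [1.0, -0.022, 0.0], [0.0, 0.002, -1.0]]
ft_force: [0.2, -0.6, 0.1]
grip_width: 91.9
gripper_force: 0.0
```

```bash
python3 - <<'E'
from h import *
C=cam('top')
for o in outline_of('top','bush1')+outline_of('top','carrier'):
    P,_=world(C,o['pixels']); T=P[P[:,2]>15]; print(round(o['confidence'],2),o['bbox'],T.mean(0).round())
C=cam('wrist'); 
for b in bushes(C): print(b)
E
python3 -m jog '[{"delta_pos":[-0.5,0,-30],"spin":0,"hand":1},{"delta_pos":[0,0,-30],"spin":0,"hand":1},{"delta_pos":[0,0,-16],"spin":0,"hand":1},{"delta_pos":[0,0,0],"spin":0,"hand":0.5},{"delta_pos":[0,0,0],"spin":0,"hand":0},{"delta_pos":[0,0,0],"spin":0,"hand":0},{"delta_pos":[0,0,0],"spin":0,"hand":0},{"delta_pos":[0,0,0],"spin":0,"hand":0}]'
python3 -m jog '[{"delta_pos":[0,0,0],"spin":0,"hand":0},{"delta_pos":[0,0,0],"spin":0,"hand":0},{"delta_pos":[0,0,0],"spin":0,"hand":0},{"delta_pos":[0,0,0],"spin":0,"hand":0},{"delta_pos":[0,0,0],"spin":0,"hand":0},{"delta_pos":[0,0,0],"spin":0,"hand":0},{"delta_pos":[0,0,0],"spin":0,"hand":0}]'
```

```text
0.68 [382.9, 290.5, 400.9, 298.3] [ 449. -159.   26.]
0.64 [458.9, 271.5, 471.9, 308.2] [ 459. -319.   40.]
0.52 [308.2, 221.7, 321.3, 238.4] [595.  16.  35.]
0.42 [352.9, 283.1, 368.7, 298.1] [464. -93.  26.]
0.74 [237.9, 214.9, 386.6, 248.1] [594.  22.  37.]
(array([445.5, 103.9]), 14.9, np.float64(26.2), array([445.5, 104.5]), '')
t: 10.62
tool_pos: [447.1, 103.3, 74.9]
tool_rot: [[0.023, 1.0, 0.002], [1.0, -0.023, 0.001], [0.001, 0.002, -1.0]]
ft_force: [-0.0, -0.1, 0.2]
grip_width: 63.0
gripper_force: 0.0
t: 11.2
tool_pos: [445.9, 103.1, 73.8]
tool_rot: [[0.023, 1.0, -0.0], [1.0, -0.023, 0.0], [0.0, -0.0, -1.0]]
ft_force: [-1.4, 0.1, 3.7]
grip_width: 29.3
gripper_force: 30.0
```

```bash
python3 -m jog '[{"delta_pos":[0,0,20],"spin":0,"hand":0},{"delta_pos":[0,0,30],"spin":0,"hand":0},{"delta_pos":[12,-4,20],"spin":0,"hand":0},{"delta_pos":[30,-10,0],"spin":0,"hand":0},{"delta_pos":[33,-12,0],"spin":0,"hand":0},{"delta_pos":[33,-12,0],"spin":0,"hand":0},{"delta_pos":[30,-10,0],"spin":0,"hand":0},{"delta_pos":[15,-4,0],"spin":0,"hand":0}]'
python3 -m jog '[{"delta_pos":[0,0,-20],"spin":0,"hand":0},{"delta_pos":[0,0,-10],"spin":0,"hand":0},{"delta_pos":[0,0,0],"spin":0,"hand":0},{"delta_pos":[0,0,0],"spin":0,"hand":0}]'
```

```text
t: 11.87
tool_pos: [602.8, 48.4, 143.9]
tool_rot: [[0.026, 1.0, 0.003], [1.0, -0.026, -0.001], [-0.001, 0.004, -1.0]]
ft_force: [0.9, -0.3, -1.4]
grip_width: 29.1
gripper_force: 30.0
t: 12.2
tool_pos: [597.1, 51.3, 112.3]
tool_rot: [[0.023, 1.0, -0.004], [1.0, -0.023, -0.0], [-0.0, -0.004, -1.0]]
ft_force: [-0.6, -0.0, -1.6]
grip_width: 29.3
gripper_force: 30.0
```

```bash
python3 -m jog '[{"delta_pos":[0,0,-15],"spin":0,"hand":0},{"delta_pos":[0,0,-7],"spin":0,"hand":0},{"delta_pos":[0,0,-5],"spin":0,"hand":0},{"delta_pos":[0,0,0],"spin":0,"hand":0},{"delta_pos":[0,0,0],"spin":0,"hand":0}]'
```

```text
t: 12.62
tool_pos: [598.8, 51.2, 86.9]
tool_rot: [[0.023, 1.0, -0.0], [1.0, -0.023, 0.0], [0.0, -0.0, -1.0]]
ft_force: [0.1, 0.1, -0.6]
grip_width: 29.2
gripper_force: 30.0
```

```bash
python3 -m jog '[{"delta_pos":[0,0,-2],"spin":0,"hand":0},{"delta_pos":[0,0,0],"spin":0,"hand":1},{"delta_pos":[0,0,0],"spin":0,"hand":1},{"delta_pos":[0,0,0],"spin":0,"hand":1},{"delta_pos":[0,0,0],"spin":0,"hand":1},{"delta_pos":[0,0,30],"spin":0,"hand":1},{"delta_pos":[0,0,37],"spin":0,"hand":1},{"delta_pos":[-20,-22,0],"spin":0,"hand":1}]'
python3 -m jog '[{"delta_pos":[-24,-28,0],"spin":0,"hand":1},{"delta_pos":[-24,-28,0],"spin":0,"hand":1},{"delta_pos":[-24,-28,0],"spin":0,"hand":1},{"delta_pos":[-23,-25,0],"spin":0,"hand":1},{"delta_pos":[-15,-15.5,0],"spin":0,"hand":1},{"delta_pos":[0,0,0],"spin":0,"hand":1},{"delta_pos":[0,0,0],"spin":0,"hand":1}]'
python3 - <<'E'
from h import *
C=cam('wrist'); print(read_state()['tool_pos'].round(1))
for b in bushes(C): print(b)
E
```

```text
t: 13.28
tool_pos: [586.4, 34.5, 158.5]
tool_rot: [[0.017, 1.0, 0.015], [1.0, -0.017, 0.005], [0.005, 0.015, -1.0]]
ft_force: [1.9, 0.1, 1.9]
grip_width: 71.4
gripper_force: 0.0
t: 13.87
tool_pos: [468.5, -96.6, 152.1]
tool_rot: [[0.026, 1.0, 0.001], [1.0, -0.026, -0.0], [-0.0, 0.001, -1.0]]
ft_force: [1.5, 0.2, -0.5]
grip_width: 91.7
gripper_force: 0.0
[469.6 -95.5 152.2]
(array([599.6,  14.4]), 15.2, np.float64(36.1), array([598.6,  14.4]), '')
(array([599.8,  49. ]), 15.0, np.float64(35.9), array([598.7,  44.7]), '')
(array([ 452.3, -153.2]), 12.9, np.float64(25.4), array([ 452.4, -149.2]), '')
(array([405.8, -57.9]), 15.1, np.float64(26.1), array([406.2, -57.3]), 'purple')
(array([468.4, -95.2]), 15.0, np.float64(26.2), array([468.3, -94.3]), '')
```

```bash
python3 -m jog '[{"delta_pos":[0,0,-30],"spin":0,"hand":1},{"delta_pos":[0,0,-30],"spin":0,"hand":1},{"delta_pos":[0,0,-18],"spin":0,"hand":1},{"delta_pos":[0,0,0],"spin":0,"hand":0.5},{"delta_pos":[0,0,0],"spin":0,"hand":0},{"delta_pos":[0,0,0],"spin":0,"hand":0},{"delta_pos":[0,0,0],"spin":0,"hand":0},{"delta_pos":[0,0,0],"spin":0,"hand":0}]'
python3 -m jog '[{"delta_pos":[0,0,0],"spin":0,"hand":0},{"delta_pos":[0,0,0],"spin":0,"hand":0},{"delta_pos":[0,0,0],"spin":0,"hand":0},{"delta_pos":[0,0,0],"spin":0,"hand":0},{"delta_pos":[0,0,0],"spin":0,"hand":0},{"delta_pos":[0,0,0],"spin":0,"hand":0},{"delta_pos":[0,0,0],"spin":0,"hand":0}]'
python3 -m jog '[{"delta_pos":[0,0,20],"spin":0,"hand":0},{"delta_pos":[0,0,30],"spin":0,"hand":0},{"delta_pos":[10,5,20],"spin":0,"hand":0},{"delta_pos":[25,14,0],"spin":0,"hand":0},{"delta_pos":[30,17,0],"spin":0,"hand":0},{"delta_pos":[30,17,0],"spin":0,"hand":0},{"delta_pos":[23,13,0],"spin":0,"hand":0},{"delta_pos":[10,4.5,0],"spin":0,"hand":0}]'
python3 -m jog '[{"delta_pos":[0,0,0],"spin":0,"hand":0},{"delta_pos":[0,0,-20],"spin":0,"hand":0},{"delta_pos":[0,0,-10],"spin":0,"hand":0},{"delta_pos":[0,0,0],"spin":0,"hand":0},{"delta_pos":[0,0,0],"spin":0,"hand":0}]'
```

```text
t: 14.63
tool_pos: [470.3, -95.4, 75.0]
tool_rot: [[0.023, 1.0, 0.003], [1.0, -0.023, -0.0], [-0.0, 0.003, -1.0]]
ft_force: [-0.4, 0.2, 0.4]
grip_width: 63.5
gripper_force: 0.0
t: 15.22
tool_pos: [468.9, -95.5, 73.8]
tool_rot: [[0.023, 1.0, -0.0], [1.0, -0.023, 0.0], [0.0, -0.0, -1.0]]
ft_force: [-1.6, 0.2, 3.9]
grip_width: 29.1
gripper_force: 30.0
t: 15.88
tool_pos: [600.5, -21.2, 143.8]
tool_rot: [[0.019, 1.0, 0.003], [1.0, -0.019, 0.002], [0.002, 0.003, -1.0]]
ft_force: [-0.4, 1.2, -1.4]
grip_width: 29.2
gripper_force: 30.0
t: 16.3
tool_pos: [595.4, -25.6, 112.7]
tool_rot: [[0.024, 1.0, -0.003], [1.0, -0.024, -0.0], [-0.0, -0.003, -1.0]]
ft_force: [-0.7, -1.1, -0.7]
grip_width: 29.4
gripper_force: 30.0
```

```bash
python3 -m jog '[{"delta_pos":[0.5,0.3,-15],"spin":0,"hand":0},{"delta_pos":[0,0,-7],"spin":0,"hand":0},{"delta_pos":[0,0,-5],"spin":0,"hand":0},{"delta_pos":[0,0,0],"spin":0,"hand":0},{"delta_pos":[0,0,0],"spin":0,"hand":0}]'
```

```text
t: 16.72
tool_pos: [597.3, -24.8, 86.8]
tool_rot: [[0.024, 1.0, -0.0], [1.0, -0.024, -0.0], [-0.0, -0.0, -1.0]]
ft_force: [-0.2, 0.1, -0.4]
grip_width: 29.5
gripper_force: 30.0
```

```bash
python3 -m jog '[{"delta_pos":[0,0,-2],"spin":0,"hand":0},{"delta_pos":[0,0,0],"spin":0,"hand":1},{"delta_pos":[0,0,0],"spin":0,"hand":1},{"delta_pos":[0,0,0],"spin":0,"hand":1},{"delta_pos":[0,0,0],"spin":0,"hand":1},{"delta_pos":[0,0,30],"spin":0,"hand":1},{"delta_pos":[0,0,37],"spin":0,"hand":1},{"delta_pos":[-20,-20,0],"spin":0,"hand":1}]'
python3 -m jog '[{"delta_pos":[-27,-25,0],"spin":0,"hand":1},{"delta_pos":[-28,-26,0],"spin":0,"hand":1},{"delta_pos":[-28,-26,0],"spin":0,"hand":1},{"delta_pos":[-27,-25,0],"spin":0,"hand":1},{"delta_pos":[-14.5,-13.5,0],"spin":0,"hand":1},{"delta_pos":[0,0,0],"spin":0,"hand":1},{"delta_pos":[0,0,0],"spin":0,"hand":1},{"delta_pos":[0,0,0],"spin":0,"hand":1}]'
python3 - <<'E'
from h import *
C=cam('wrist'); print(read_state()['tool_pos'].round(1))
for b in bushes(C): print(b)
E
```

```text
t: 17.38
tool_pos: [585.2, -40.0, 158.4]
tool_rot: [[0.017, 1.0, 0.015], [1.0, -0.017, 0.003], [0.003, 0.015, -1.0]]
ft_force: [2.2, -0.1, 1.0]
grip_width: 71.2
gripper_force: 0.0
t: 18.05
tool_pos: [454.1, -159.6, 152.2]
tool_rot: [[0.023, 1.0, 0.002], [1.0, -0.023, 0.0], [0.0, 0.002, -1.0]]
ft_force: [-0.1, 0.2, -0.3]
grip_width: 91.7
gripper_force: 0.0
[ 454.4 -159.2  152. ]
(array([ 452. , -160.3]), 15.0, np.float64(26.2), array([ 452. , -159.3]), '')
(array([405.6, -57.9]), 15.0, np.float64(26.2), array([405.9, -58.1]), 'purple')
(array([598.5, -24.6]), 15.4, np.float64(36.1), array([597.3, -25. ]), '')
```

```bash
python3 -m jog '[{"delta_pos":[-0.5,-0.3,-30],"spin":0,"hand":1},{"delta_pos":[0,0,-30],"spin":0,"hand":1},{"delta_pos":[0,0,-18],"spin":0,"hand":1},{"delta_pos":[0,0,0],"spin":0,"hand":0.5},{"delta_pos":[0,0,0],"spin":0,"hand":0},{"delta_pos":[0,0,0],"spin":0,"hand":0},{"delta_pos":[0,0,0],"spin":0,"hand":0},{"delta_pos":[0,0,0],"spin":0,"hand":0}]'
python3 -m jog '[{"delta_pos":[0,0,0],"spin":0,"hand":0},{"delta_pos":[0,0,0],"spin":0,"hand":0},{"delta_pos":[0,0,0],"spin":0,"hand":0},{"delta_pos":[0,0,0],"spin":0,"hand":0},{"delta_pos":[0,0,0],"spin":0,"hand":0},{"delta_pos":[0,0,0],"spin":0,"hand":0},{"delta_pos":[0,0,0],"spin":0,"hand":0}]'
python3 -m jog '[{"delta_pos":[0,0,20],"spin":0,"hand":0},{"delta_pos":[0,0,30],"spin":0,"hand":0},{"delta_pos":[12,8,20],"spin":0,"hand":0},{"delta_pos":[28,19,0],"spin":0,"hand":0},{"delta_pos":[32,22,0],"spin":0,"hand":0},{"delta_pos":[32,22,0],"spin":0,"hand":0},{"delta_pos":[27,19,0],"spin":0,"hand":0},{"delta_pos":[13,7.5,0],"spin":0,"hand":0}]'
python3 -m jog '[{"delta_pos":[0,0,0],"spin":0,"hand":0},{"delta_pos":[0,0,-20],"spin":0,"hand":0},{"delta_pos":[0,0,-10],"spin":0,"hand":0},{"delta_pos":[0,0,0],"spin":0,"hand":0},{"delta_pos":[0,0,0],"spin":0,"hand":0},{"delta_pos":[0,0,0],"spin":0,"hand":0}]'
```

```text
t: 18.82
tool_pos: [453.7, -160.6, 75.0]
tool_rot: [[0.023, 1.0, 0.003], [1.0, -0.023, -0.001], [-0.001, 0.003, -1.0]]
ft_force: [-0.4, 0.2, 0.3]
grip_width: 62.9
gripper_force: 0.0
t: 19.4
tool_pos: [452.4, -160.5, 73.8]
tool_rot: [[0.023, 1.0, -0.0], [1.0, -0.023, 0.0], [0.0, -0.0, -1.0]]
ft_force: [-1.3, 1.0, 4.0]
grip_width: 29.2
gripper_force: 30.0
t: 20.07
tool_pos: [600.2, -58.0, 143.7]
tool_rot: [[0.018, 1.0, 0.003], [1.0, -0.018, 0.002], [0.002, 0.003, -1.0]]
ft_force: [0.5, 0.1, -0.8]
grip_width: 29.1
gripper_force: 30.0
t: 20.57
tool_pos: [596.2, -63.7, 113.9]
tool_rot: [[0.024, 1.0, -0.0], [1.0, -0.024, -0.0], [-0.0, -0.0, -1.0]]
ft_force: [1.0, -0.6, -0.5]
grip_width: 28.6
gripper_force: 30.0
```

```bash
python3 -m jog '[{"delta_pos":[0.4,0.7,-15],"spin":0,"hand":0},{"delta_pos":[0,0,-7],"spin":0,"hand":0},{"delta_pos":[0,0,-5],"spin":0,"hand":0},{"delta_pos":[0,0,0],"spin":0,"hand":0},{"delta_pos":[0,0,0],"spin":0,"hand":0}]'
python3 -m jog '[{"delta_pos":[0,0,-2],"spin":0,"hand":0},{"delta_pos":[0,0,0],"spin":0,"hand":1},{"delta_pos":[0,0,0],"spin":0,"hand":1},{"delta_pos":[0,0,0],"spin":0,"hand":1},{"delta_pos":[0,0,0],"spin":0,"hand":1},{"delta_pos":[0,0,30],"spin":0,"hand":1},{"delta_pos":[0,0,37],"spin":0,"hand":1},{"delta_pos":[0,0,37],"spin":0,"hand":1}]'
python3 -m jog '[{"delta_pos":[-16,33,15],"spin":-6.8,"hand":1},{"delta_pos":[-16,33,15],"spin":-6.8,"hand":1},{"delta_pos":[-16,33,15],"spin":-6.8,"hand":1},{"delta_pos":[-16,33,15],"spin":-6.8,"hand":1},{"delta_pos":[-16,33,15],"spin":-6.8,"hand":1},{"delta_pos":[-16,33,15],"spin":-6.8,"hand":1},{"delta_pos":[-16,33,15],"spin":-6.8,"hand":1},{"delta_pos":[-16,33,15],"spin":-6.8,"hand":1}]'
python3 -m jog '[{"delta_pos":[-16,33,10],"spin":-6.8,"hand":1},{"delta_pos":[-16,33,10],"spin":-6.8,"hand":1},{"delta_pos":[-16,33,10],"spin":-6.8,"hand":1},{"delta_pos":[-16,33,10],"spin":-6.8,"hand":1},{"delta_pos":[0,0,0],"spin":0,"hand":1},{"delta_pos":[0,0,0],"spin":0,"hand":1},{"delta_pos":[0,0,0],"spin":0,"hand":1},{"delta_pos":[0,0,0],"spin":0,"hand":1}]'
```

```text
t: 20.98
tool_pos: [596.8, -62.4, 86.8]
tool_rot: [[0.024, 1.0, -0.0], [1.0, -0.024, 0.0], [0.0, -0.0, -1.0]]
ft_force: [0.7, -0.1, -1.2]
grip_width: 29.3
gripper_force: 30.0
t: 21.65
tool_pos: [596.0, -62.2, 189.0]
tool_rot: [[0.023, 1.0, -0.003], [1.0, -0.023, -0.0], [-0.0, -0.003, -1.0]]
ft_force: [1.1, 0.2, -0.5]
grip_width: 71.1
gripper_force: 0.0
t: 22.32
tool_pos: [473.1, 193.5, 305.4]
tool_rot: [[0.809, 0.588, 0.001], [0.588, -0.809, 0.001], [0.001, -0.0, -1.0]]
ft_force: [0.8, 0.1, 0.3]
grip_width: 91.6
gripper_force: 0.0
t: 22.98
tool_pos: [414.5, 315.5, 341.8]
tool_rot: [[0.983, 0.183, -0.0], [0.183, -0.983, -0.001], [-0.0, 0.001, -1.0]]
ft_force: [1.0, 0.6, 0.6]
grip_width: 91.9
gripper_force: 0.0
```

```bash
python3 - <<'E'
from h import *
C=cam('wrist'); save(C,'wrist3'); s=read_state(); print(s['q'].round(),s['tool_pos'].round(1))
P,uv=allpts(C)
K=rect(P,4,11,(300,660,290,440)); r=cv2.minAreaRect(K[:,:2].astype(np.float32)); print('keeper',r,np.median(K[:,2]),len(K))
H=rect(P,38,50,(300,660,290,440)); 
w=np.zeros(C['d'].shape,np.uint8); 
m=(P[:,2]>38)&(P[:,2]<50)&(P[:,0]>300)&(P[:,0]<660)&(P[:,1]>290)&(P[:,1]<440); w[uv[m][:,1],uv[m][:,0]]=1
n,lab,st,ce=cv2.connectedComponentsWithStats(w)
for i in range(1,n):
    if st[i,4]>30:
        Q,_=world(C,lab==i); print('comp',st[i],cv2.minAreaRect(Q[:,:2].astype(np.float32)),np.median(Q[:,2]))
C=cam('top')
for o in outline_of('top','bush1')+outline_of('top','carrier'):
    P,_=world(C,o['pixels']); T=P[P[:,2]>15]; print(round(o['confidence'],2),T.mean(0).round())
E
```

```text
[ -53.   11.   15.  105.   -3.   64. -117.] [414.6 315.4 341.8]
keeper ((472.3154602050781, 359.8338928222656), (309.18994140625, 60.19121551513672), 10.133285522460938) 7.443030309948629 10569
comp [284   0  11  10 108] ((610.4612426757812, 384.0205993652344), (9.04862117767334, 10.398265838623047), 12.409952163696289) 41.398682388008595
comp [283 122  16  46 642] ((472.67333984375, 359.8939514160156), (48.962860107421875, 15.844123840332031), 10.685949325561523) 43.219823289770034
0.61 [596.  53.  34.]
0.58 [593. -60.  35.]
0.47 [403. -56.  27.]
0.44 [593. -23.  35.]
0.97 [592.  25.  37.]
0.7 [593. -23.  35.]
0.31 [580. 369.  65.]
```

View pics/wrist3.png

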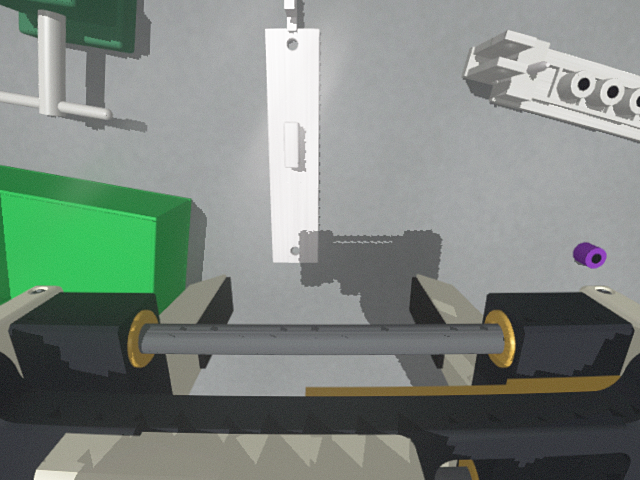

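The keeper pose is clear: the handle is at (293,145) px, the long axis is at 10.1°, the lug is toward +x, and the handle top is at 43 mm. The green bin lies to the left, so I'll check clearance to it before descending.

```bash
python3 - <<'E'
from h import *
C=cam('wrist'); P,uv=allpts(C)
a=np.radians(10.1); u=np.array([np.cos(a),np.sin(a)]); n=np.array([-u[1],u[0]])
q=P[:,:2]-[472.7,359.9]; A=q@u; B=q@n
for zl,bx,ax in((10,75,25),(45,110,60)):
    m=(P[:,2]>zl)&(P[:,2]<230)&(abs(A)<ax)&(abs(B)<bx); print(m.sum(), P[m].max(0) if m.any() else '')
m=(uv[:,0]<230)&(P[:,2]>30)&(P[:,2]<200)&(uv[:,1]>160)&(uv[:,1]<290); print('bin A max',A[m].max(),'B min',B[m].min(),'z',P[m][:,2].max())
print(read_state()['tool_pos'])
E
python3 -m jog '[{"delta_pos":[15,11.5,-37],"spin":-0.4,"hand":1},{"delta_pos":[15,11,-36],"spin":0,"hand":1},{"delta_pos":[15,11,-36],"spin":0,"hand":1},{"delta_pos":[13,11,-30],"spin":0,"hand":1},{"delta_pos":[0,0,0],"spin":0,"hand":1},{"delta_pos":[0,0,0],"spin":0,"hand":1},{"delta_pos":[0,0,0],"spin":0,"hand":1}]'
```

```text
711 [497.75592525 369.70808901  46.66139839]
8 [495.0690395  364.51596649  46.66139839]
bin A max -30.16412285281345 B min 132.84507120991657 z 101.70017400205319
[414.37447613 316.0645312  341.88290691]
t: 23.82
tool_pos: [472.2, 361.1, 203.9]
tool_rot: [[0.984, 0.176, 0.0], [0.176, -0.984, 0.0], [0.0, 0.0, -1.0]]
ft_force: [0.1, -0.1, 1.4]
grip_width: 91.9
gripper_force: 0.0
```

```bash
python3 -m jog '[{"delta_pos":[0.5,-1,-40],"spin":0,"hand":1},{"delta_pos":[0,0,-40],"spin":0,"hand":1},{"delta_pos":[0,0,-30],"spin":0,"hand":0.6},{"delta_pos":[0,0,-14],"spin":0,"hand":0.5},{"delta_pos":[0,0,0],"spin":0,"hand":0.5},{"delta_pos":[0,0,0],"spin":0,"hand":0.4}]'
python3 -m jog '[{"delta_pos":[0,0,0],"spin":0,"hand":0},{"delta_pos":[0,0,0],"spin":0,"hand":0},{"delta_pos":[0,0,0],"spin":0,"hand":0},{"delta_pos":[0,0,0],"spin":0,"hand":0},{"delta_pos":[0,0,0],"spin":0,"hand":0},{"delta_pos":[0,0,0],"spin":0,"hand":0},{"delta_pos":[0,0,0],"spin":0,"hand":0},{"delta_pos":[0,0,0],"spin":0,"hand":0}]'
python3 -m jog '[{"delta_pos":[0,0,0],"spin":0,"hand":0},{"delta_pos":[0,0,0],"spin":0,"hand":0},{"delta_pos":[0,0,0],"spin":0,"hand":0},{"delta_pos":[0,0,0],"spin":0,"hand":0},{"delta_pos":[0,0,0],"spin":0,"hand":0}]'
```

```text
t: 24.32
tool_pos: [473.2, 361.0, 81.1]
tool_rot: [[0.984, 0.177, 0.002], [0.177, -0.984, 0.002], [0.002, -0.001, -1.0]]
ft_force: [1.2, -0.5, 0.6]
grip_width: 69.7
gripper_force: 0.0
t: 24.98
tool_pos: [472.3, 360.4, 79.0]
tool_rot: [[0.984, 0.177, -0.0], [0.177, -0.984, -0.0], [-0.0, 0.0, -1.0]]
ft_force: [1.4, -4.0, 3.0]
grip_width: 16.6
gripper_force: 3.9
t: 25.4
tool_pos: [472.4, 360.4, 79.0]
tool_rot: [[0.984, 0.177, -0.0], [0.177, -0.984, -0.0], [-0.0, 0.0, -1.0]]
ft_force: [-0.3, -0.9, 0.4]
grip_width: 16.2
gripper_force: 30.0
```

```bash
python3 -m jog '[{"delta_pos":[0,0,15],"spin":0,"hand":0},{"delta_pos":[0,0,30],"spin":0,"hand":0},{"delta_pos":[0,0,35],"spin":0,"hand":0},{"delta_pos":[0,0,35],"spin":0,"hand":0},{"delta_pos":[0,-10,25],"spin":3,"hand":0},{"delta_pos":[0,-25,0],"spin":6,"hand":0},{"delta_pos":[0,-28,0],"spin":6.5,"hand":0},{"delta_pos":[0,-28,0],"spin":6.5,"hand":0}]'
python3 -m jog '[{"delta_pos":[0,-28,0],"spin":6.5,"hand":0},{"delta_pos":[5,-30,0],"spin":6.5,"hand":0},{"delta_pos":[15,-30,0],"spin":6.5,"hand":0},{"delta_pos":[20,-30,0],"spin":6.5,"hand":0},{"delta_pos":[20,-30,0],"spin":6.5,"hand":0},{"delta_pos":[20,-30,0],"spin":6.5,"hand":0},{"delta_pos":[18,-28,0],"spin":6.5,"hand":0},{"delta_pos":[15,-25,0],"spin":6.5,"hand":0}]'
python3 -m jog '[{"delta_pos":[10,-20,0],"spin":4,"hand":0},{"delta_pos":[3,-10,0],"spin":1,"hand":0},{"delta_pos":[0,0,0],"spin":0,"hand":0},{"delta_pos":[0,0,0],"spin":0,"hand":0},{"delta_pos":[0,0,0],"spin":0,"hand":0},{"delta_pos":[0,0,0],"spin":0,"hand":0}]'
```

```text
t: 26.07
tool_pos: [471.7, 268.9, 219.0]
tool_rot: [[0.842, 0.539, -0.0], [0.539, -0.842, -0.0], [-0.0, 0.0, -1.0]]
ft_force: [0.5, -0.8, -4.9]
grip_width: 16.1
gripper_force: 30.0
t: 26.73
tool_pos: [585.8, 35.9, 218.2]
tool_rot: [[0.097, 0.995, -0.001], [0.995, -0.097, -0.001], [-0.001, -0.001, -1.0]]
ft_force: [0.4, 1.2, -4.3]
grip_width: 16.0
gripper_force: 30.0
t: 27.23
tool_pos: [597.6, 10.7, 218.7]
tool_rot: [[0.012, 1.0, -0.001], [1.0, -0.012, 0.001], [0.001, -0.001, -1.0]]
ft_force: [-1.0, 0.6, -3.9]
grip_width: 15.9
gripper_force: 30.0
```

```bash
python3 - <<'E'
from h import *
C=cam('wrist'); save(C,'wrist4'); s=read_state(); print(s['tool_pos'].round(1),s['tool_rot'].round(4).tolist())
P,uv=allpts(C)
def f(n,lo,hi,b):
    Q=rect(P,lo,hi,b)
    if len(Q)>20: print(n,len(Q),cv2.minAreaRect(Q[:,:2].astype(np.float32)),np.median(Q[:,2]).round(1),Q.min(0).round(1),Q.max(0).round(1))
f('lug',174,190,(560,640,120,215)); f('plate',140,155,(540,660,40,160)); f('fork',76,90,(540,660,120,220)); f('block',35,45,(540,660,90,150))
E
```

```text
[597.8  10.6 218.9] [[0.0116, 0.9999, -0.0007], [0.9999, -0.0116, 0.0008], [0.0008, -0.0007, -1.0]]
plate 27763 ((599.2294311523438, 91.05325317382812), (102.62689971923828, 60.65522384643555), 89.40161895751953) 147.2 [568.5  40.  140.1] [629.8 142.3 155. ]
fork 544 ((601.6094970703125, 159.92813110351562), (11.497390747070312, 31.7857723236084), 88.73318481445312) 81.3 [585.6 153.9  76. ] [617.5 165.9  83.8]
block 260 ((601.1207885742188, 132.95950317382812), (9.240022659301758, 23.72867202758789), 82.02459716796875) 39.4 [589.7 126.7  37.4] [612.3 137.   41.7]
```

View pics/wrist4.png

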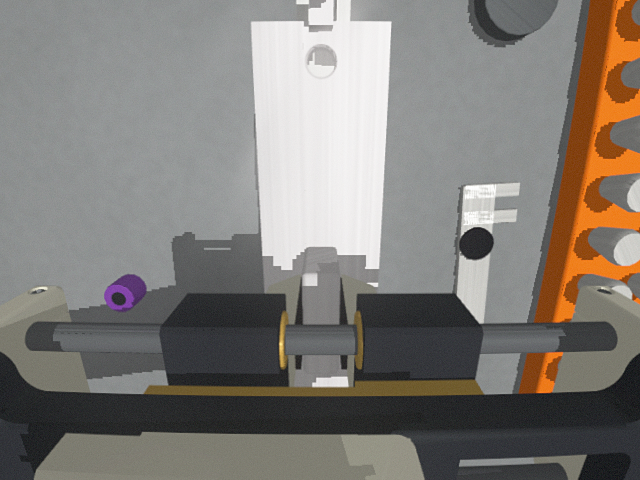

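The plate hole is at (321,62) px and the lug is just in front of the fork at the top. I'll measure the hole exactly.

```bash
python3 - <<'E'
from h import *
C=cam('wrist'); P,uv=allpts(C)
Z=np.full(C['d'].shape,999.); Z[uv[:,1],uv[:,0]]=P[:,2]
w=np.zeros(Z.shape,np.uint8); sub=(Z[35:90,290:350]<137); w[35:90,290:350]=sub
n,lab,st,ce=cv2.connectedComponentsWithStats(w)
for i in range(1,n):
    if st[i,4]>100:
        ct=cv2.findContours((lab==i).astype(np.uint8),0,1)[0][0]; e=cv2.minEnclosingCircle(ct); print(st[i],e, atz(C,[e[0]],147.3))
        print(cv2.fitEllipse(ct), atz(C,[cv2.fitEllipse(ct)[0]],147.3))
g=cv2.cvtColor(C['im'],cv2.COLOR_RGB2GRAY)[30:100,280:365]
cv2.imwrite('pics/hole.png',cv2.resize(cv2.cvtColor(C['im'],cv2.COLOR_RGB2BGR)[0:110,240:400],None,fx=5,fy=5,interpolation=cv2.INTER_CUBIC))
print(read_state()['tool_pos'])
E
```

```text
[307  51  27  27 574] ((320.4016418457031, 63.35245895385742), 13.660750389099121) [[599.64163312 118.85857312 147.3       ]]
((320.2695617675781, 63.465782165527344), (26.07366943359375, 26.285350799560547), 51.62532424926758) [[599.58312383 118.81310801 147.3       ]]
[597.93017082  10.34856277 218.97882243]
```

View pics/hole.png

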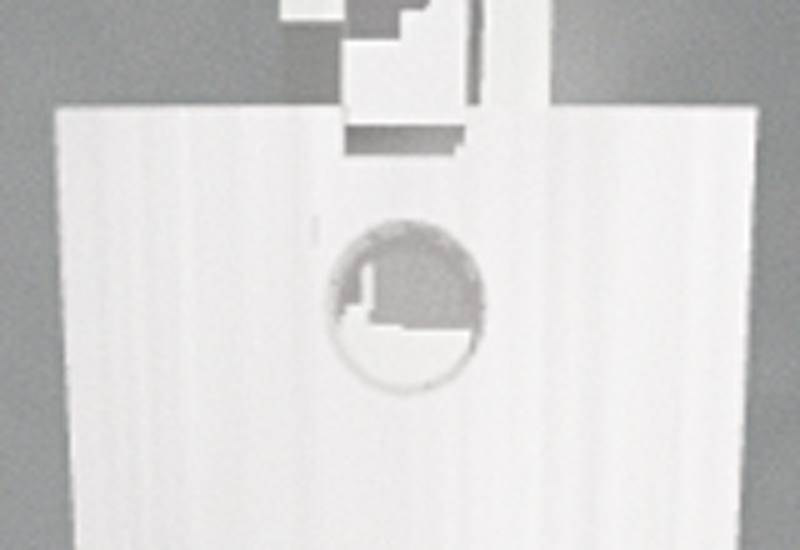

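```bash
python3 - <<'E'
from h import *
C=dict(np.load('w2.npz')); P,uv=allpts(C)
for y0 in (118,-130):
    for lo,hi in((50,63),(63,75)):
        Q=rect(P,lo,hi,(580,615,y0-14,y0+14)); print(y0,lo,len(Q),Q.min(0).round(1),Q.max(0).round(1),Q.mean(0).round(1))
A=rect(P,36,44,(540,655,100,141)); print(A.min(0),A.max(0))
E
python3 -m jog '[{"delta_pos":[0,-1.9,-20],"spin":-0.6,"hand":0},{"delta_pos":[0,0,-20],"spin":0,"hand":0},{"delta_pos":[0,0,-5],"spin":0,"hand":0},{"delta_pos":[0,0,0],"spin":0,"hand":0},{"delta_pos":[0,0,0],"spin":0,"hand":0},{"delta_pos":[0,0,0],"spin":0,"hand":0}]'
python3 - <<'E'
from h import *
C=cam('wrist'); s=read_state(); print(s['tool_pos'].round(1),s['tool_rot'].round(4).tolist())
P,uv=allpts(C)
def f(n,lo,hi,b):
    Q=rect(P,lo,hi,b)
    if len(Q)>20: print(n,len(Q),cv2.minAreaRect(Q[:,:2].astype(np.float32)),np.median(Q[:,2]).round(1),Q.min(0).round(1),Q.max(0).round(1))
f('lug',130,150,(560,640,135,215)); f('plate',98,108,(540,660,60,132));f('fork',76,90,(540,660,120,220))
cv2.imwrite('pics/hole2.png',cv2.resize(cv2.cvtColor(C['im'],cv2.COLOR_RGB2BGR)[0:110,240:400],None,fx=5,fy=5,interpolation=cv2.INTER_CUBIC))
E
```

```text
118 50 25 [595.7 114.   52.9] [604.8 122.7  62.4] [599.7 116.5  59. ]
118 63 33 [595.7 115.6  63.1] [603.2 122.5  71.1] [600.  118.4  66.3]
-130 50 35 [ 590.9 -131.2   50.1] [ 599.8 -124.1   62.8] [ 595.  -126.3   58.1]
-130 63 28 [ 592.1 -130.8   63.2] [ 599.6 -125.4   70.4] [ 595.6 -128.    66.6]
[570.73194384 105.99608321  36.18049326] [629.79436268 137.98535624  43.2984817 ]
t: 27.83
tool_pos: [599.2, 7.0, 175.2]
tool_rot: [[0.024, 1.0, 0.002], [1.0, -0.024, 0.0], [0.0, 0.002, -1.0]]
ft_force: [0.4, -0.3, -4.9]
grip_width: 15.7
gripper_force: 30.0
[599.3   6.9 175.4] [[0.0241, 0.9997, 0.0023], [0.9997, -0.0241, 0.0002], [0.0002, 0.0022, -1.0]]
plate 21280 ((602.2603759765625, 95.88137817382812), (72.9400405883789, 60.583885192871094), 88.55892181396484) 103.7 [571.1  60.   98.1] [633.1 132.  107.9]
fork 345 ((600.9344482421875, 146.02114868164062), (3.48386287689209, 32.26115798950195), 88.96617889404297) 80.9 [584.8 144.1  76.1] [617.1 148.   83.2]
```

View pics/hole2.png

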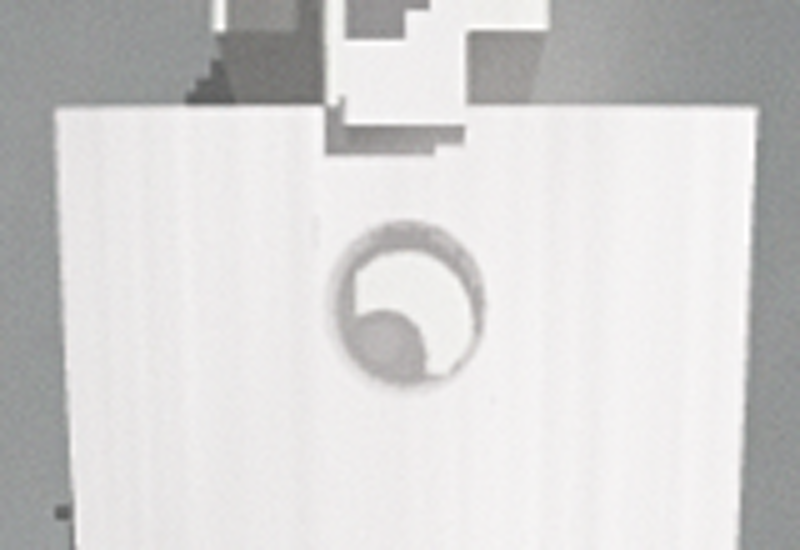

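```bash
python3 -m jog '[{"delta_pos":[0,0,0],"spin":0,"hand":0},{"delta_pos":[0,0,0],"spin":0,"hand":0},{"delta_pos":[0,0,0],"spin":0,"hand":0}]'
python3 - <<'E'
from h import *
C=cam('wrist'); s=read_state(); print(s['tool_pos'].round(1),s['tool_rot'].round(4).tolist())
P,uv=allpts(C)
def f(n,lo,hi,b):
    Q=rect(P,lo,hi,b)
    if len(Q)>20: print(n,len(Q),cv2.minAreaRect(Q[:,:2].astype(np.float32)),np.median(Q[:,2]).round(1),Q.min(0).round(1),Q.max(0).round(1))
f('plate',98,108,(540,660,60,132));f('fork',76,90,(540,660,120,220))
print('hole',atz(C,[[321.4,61.4]],104),'pin top',atz(C,[[316.6,69]],70))
q=proj(C,[[600.2,118.6,70],[600.2,118.6,66]]); print(q)
cv2.imwrite('pics/hole3.png',cv2.resize(cv2.cvtColor(C['im'],cv2.COLOR_RGB2BGR)[0:110,240:400],None,fx=5,fy=5,interpolation=cv2.INTER_CUBIC))
E
```

```text
t: 28.13
tool_pos: [598.7, 6.6, 174.7]
tool_rot: [[0.025, 1.0, 0.001], [1.0, -0.025, 0.0], [0.0, 0.001, -1.0]]
ft_force: [-1.2, 0.3, -4.0]
grip_width: 15.6
gripper_force: 30.0
[598.6   6.6 174.5] [[0.0245, 0.9997, 0.0007], [0.9997, -0.0245, 0.0], [0.0001, 0.0007, -1.0]]
plate 21257 ((601.6826782226562, 95.82577514648438), (72.33329772949219, 60.91442108154297), 89.12349700927734) 103.2 [570.7  60.   98. ] [632.6 132.  108. ]
fork 302 ((600.9475708007812, 146.0558624267578), (3.372378349304199, 32.21931076049805), 88.8173599243164) 80.7 [584.8 144.1  76. ] [617.  147.6  83.6]
hole [[602.49421411 115.41505213 104.        ]] pin top [[600.11789376 117.80067523  70.        ]]
[[316.71461739  67.37071922]
 [316.78775151  68.67173261]]
```

View pics/hole3.png

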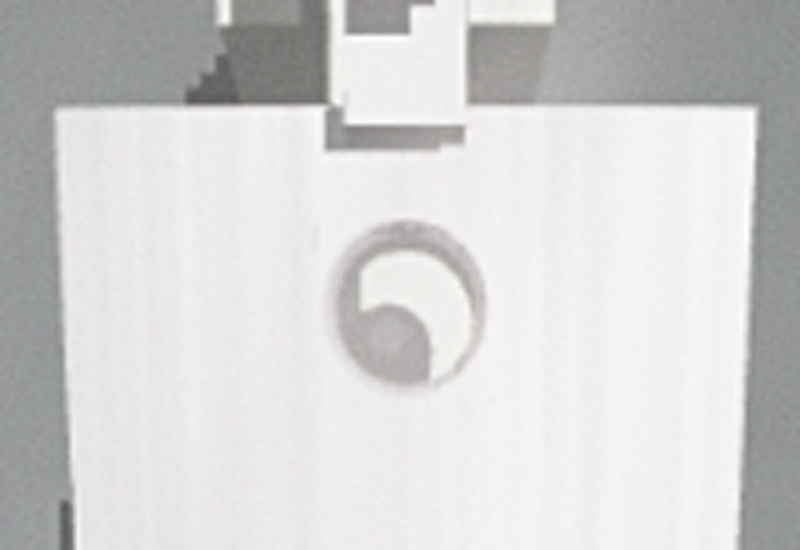

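```bash
python3 -m jog '[{"delta_pos":[-1.4,2.4,-8],"spin":0.25,"hand":0},{"delta_pos":[0,0,-8],"spin":0,"hand":0},{"delta_pos":[0,0,0],"spin":0,"hand":0},{"delta_pos":[0,0,0],"spin":0,"hand":0},{"delta_pos":[0,0,0],"spin":0,"hand":0},{"delta_pos":[0,0,0],"spin":0,"hand":0},{"delta_pos":[0,0,0],"spin":0,"hand":0},{"delta_pos":[0,0,0],"spin":0,"hand":0}]'
python3 - <<'E'
from h import *
C=cam('wrist'); s=read_state(); print(s['tool_pos'].round(1),s['tool_rot'].round(4).tolist())
P,uv=allpts(C)
def f(n,lo,hi,b):
    Q=rect(P,lo,hi,b)
    if len(Q)>20: print(n,len(Q),cv2.minAreaRect(Q[:,:2].astype(np.float32)),np.median(Q[:,2]).round(1),Q.min(0).round(1),Q.max(0).round(1))
f('plate',80,93,(540,660,60,132));f('lug',115,135,(560,640,135,215))
print('hole',atz(C,[[321.4,61.4]],88))
q=proj(C,[[600.4,118.2,70]]); print('pin expected at crop',(q-[240,0])*5)
cv2.imwrite('pics/hole4.png',cv2.resize(cv2.cvtColor(C['im'],cv2.COLOR_RGB2BGR)[0:110,240:400],None,fx=5,fy=5,interpolation=cv2.INTER_CUBIC))
E
```

```text
t: 28.85
tool_pos: [597.2, 9.0, 158.3]
tool_rot: [[0.02, 1.0, 0.001], [1.0, -0.02, 0.0], [0.0, 0.001, -1.0]]
ft_force: [0.3, -0.1, -4.4]
grip_width: 16.0
gripper_force: 30.0
[597.1   9.  158.3] [[0.0202, 0.9998, 0.0004], [0.9998, -0.0202, 0.0], [0.0, 0.0004, -1.0]]
plate 21332 ((599.5917358398438, 95.97090148925781), (73.08014678955078, 60.75558853149414), 88.7519302368164) 86.8 [568.5  60.   80.1] [630.5 132.   93. ]
hole [[600.49901339 117.73118221  88.        ]]
pin expected at crop [[405.36130386 337.4782705 ]]
```

View pics/hole4.png

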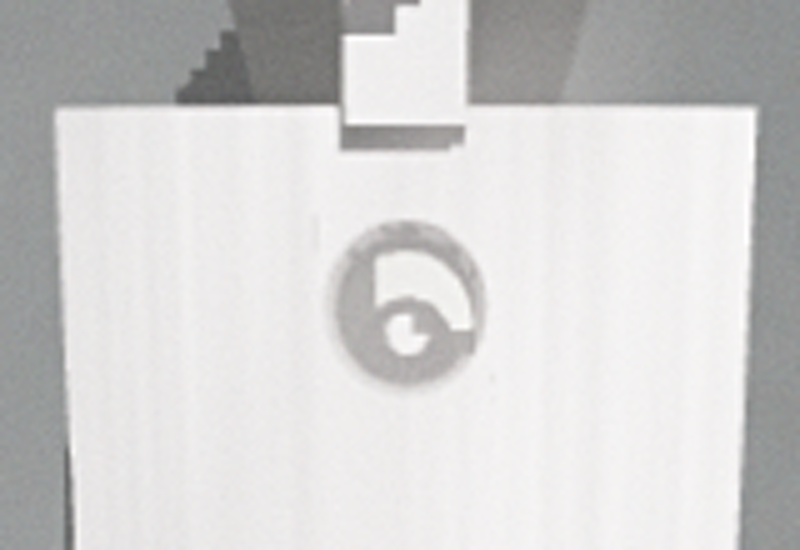

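The pin top at (408,330) sits centred in the hole at (407,307), allowing for perspective. I'll descend with force checks.

```bash
python3 -m jog '[{"delta_pos":[0,0.6,-6],"spin":0,"hand":0},{"delta_pos":[0,0,-6],"spin":0,"hand":0},{"delta_pos":[0,0,-6],"spin":0,"hand":0},{"delta_pos":[0,0,-5],"spin":0,"hand":0},{"delta_pos":[0,0,0],"spin":0,"hand":0},{"delta_pos":[0,0,0],"spin":0,"hand":0}]'
```

```text
t: 29.4
tool_pos: [596.6, 9.6, 134.3]
tool_rot: [[0.02, 1.0, -0.001], [1.0, -0.02, -0.0], [-0.0, -0.001, -1.0]]
ft_force: [-0.4, 0.3, -3.4]
grip_width: 15.9
gripper_force: 30.0
```

```bash
python3 -m jog '[{"delta_pos":[0,0,-5],"spin":0,"hand":0},{"delta_pos":[0,0,-5],"spin":0,"hand":0},{"delta_pos":[0,0,-3],"spin":0,"hand":0},{"delta_pos":[0,0,-2],"spin":0,"hand":0},{"delta_pos":[0,0,0],"spin":0,"hand":0},{"delta_pos":[0,0,0],"spin":0,"hand":0}]'
```

```text
t: 29.9
tool_pos: [596.8, 9.6, 119.9]
tool_rot: [[0.02, 1.0, -0.0], [1.0, -0.02, 0.0], [-0.0, -0.0, -1.0]]
ft_force: [0.5, 0.6, -4.0]
grip_width: 15.6
gripper_force: 30.0
```

```bash
python3 -m jog '[{"delta_pos":[0,0,-1],"spin":0,"hand":0},{"delta_pos":[0,0,0],"spin":0,"hand":0.5},{"delta_pos":[0,0,0],"spin":0,"hand":0.5},{"delta_pos":[0,0,0],"spin":0,"hand":0.5},{"delta_pos":[0,0,0],"spin":0,"hand":0.5},{"delta_pos":[0,0,0],"spin":0,"hand":0.5},{"delta_pos":[0,0,30],"spin":0,"hand":0.5},{"delta_pos":[0,0,38],"spin":0,"hand":0.5}]'
python3 -m jog '[{"delta_pos":[0,0,38],"spin":0,"hand":0.5},{"delta_pos":[0,0,38],"spin":0,"hand":0.5},{"delta_pos":[0,0,0],"spin":0,"hand":0.5},{"delta_pos":[0,0,0],"spin":0,"hand":0.5},{"delta_pos":[0,0,0],"spin":0,"hand":0.5}]'
python3 - <<'E'
from h import *
C=cam('wrist'); s=read_state(); print(s['tool_pos'].round(1))
P,uv=allpts(C)
def f(n,lo,hi,b):
    Q=rect(P,lo,hi,b)
    if len(Q)>20: print(n,len(Q),cv2.minAreaRect(Q[:,:2].astype(np.float32)),np.median(Q[:,2]).round(1),Q.min(0).round(1),Q.max(0).round(1))
f('plate',44,54,(540,660,20,125));f('lug/fork',77,90,(560,640,135,215)); f('locpin',60,75,(580,620,105,130))
Q=rect(P,44,54,(570,630,20,110)); print(np.linalg.lstsq(np.c_[Q[:,:2],np.ones(len(Q))],Q[:,2],rcond=None)[0])
cv2.imwrite('pics/seat.png',cv2.resize(cv2.cvtColor(C['im'],cv2.COLOR_RGB2BGR)[0:240,160:480],None,fx=2.4,fy=2.4))
E
```

```text
t: 30.57
tool_pos: [594.3, 9.5, 184.4]
tool_rot: [[0.02, 1.0, -0.008], [1.0, -0.02, -0.001], [-0.001, -0.008, -1.0]]
ft_force: [0.3, -0.3, -0.9]
grip_width: 45.8
gripper_force: 0.0
t: 30.98
tool_pos: [596.7, 9.6, 263.1]
tool_rot: [[0.02, 1.0, 0.0], [1.0, -0.02, 0.0], [0.0, 0.0, -1.0]]
ft_force: [0.1, 0.1, 0.4]
grip_width: 45.6
gripper_force: 0.0
[596.2   9.6 262. ]
plate 7900 ((599.240478515625, 72.46095275878906), (105.87611389160156, 60.48055648803711), 88.89346313476562) 47.5 [568.3  20.   44.6] [630.4 125.   53.7]
lug/fork 1706 ((601.483642578125, 159.86642456054688), (30.36455535888672, 31.920957565307617), 89.33454895019531) 81.5 [585.4 144.5  77.4] [617.4 175.1  84.2]
locpin 123 ((600.1661376953125, 118.85613250732422), (8.809066772460938, 9.536700248718262), 44.859249114990234) 65.3 [596.  113.9  60.1] [604.8 123.6  70.6]
[ 3.71841831e-04 -6.95191166e-04  4.72930178e+01]
```

View pics/seat.png

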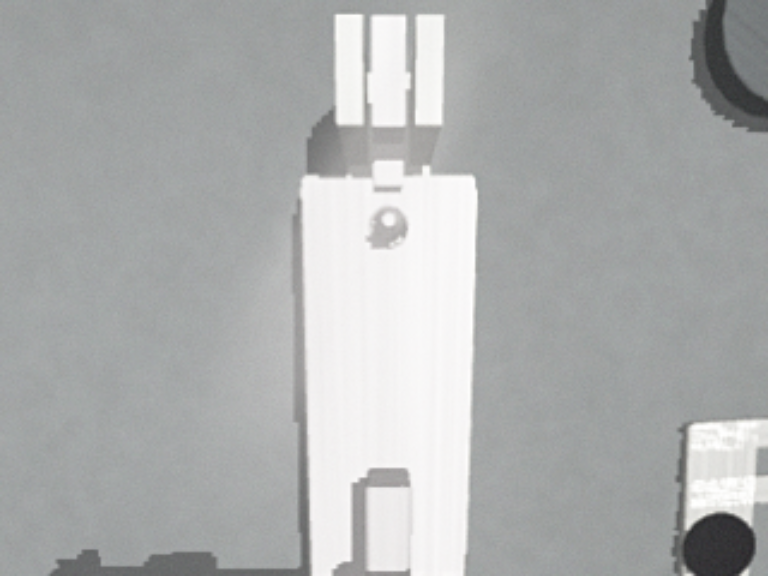

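The keeper is seated: its top is level at 47.5 mm, the lug is between the ears at (388,70), and the locating pin shows through the hole. Now the pin.

```bash
python3 -m jog '[{"delta_pos":[-16,-25,4],"spin":-6.8,"hand":0.5},{"delta_pos":[-16,-25,4],"spin":-6.8,"hand":0.5},{"delta_pos":[-16,-25,4],"spin":-6.8,"hand":0.5},{"delta_pos":[-16,-25,4],"spin":-6.8,"hand":0.5},{"delta_pos":[-16,-25,4],"spin":-6.8,"hand":0.5},{"delta_pos":[-16,-25,4],"spin":-6.8,"hand":0.5},{"delta_pos":[-16,-25,4],"spin":-6.8,"hand":0.5},{"delta_pos":[-16,-25,4],"spin":-6.8,"hand":0.5}]'
python3 -m jog '[{"delta_pos":[-16,-25,2],"spin":-6.8,"hand":0.5},{"delta_pos":[-16,-25,2],"spin":-6.8,"hand":0.5},{"delta_pos":[-16,-25,2],"spin":-6.8,"hand":0.5},{"delta_pos":[-16,-25,0],"spin":-6.8,"hand":0.5},{"delta_pos":[-16,-25,0],"spin":-6.8,"hand":0.5},{"delta_pos":[0,0,0],"spin":0,"hand":0.5},{"delta_pos":[0,0,0],"spin":0,"hand":0.5},{"delta_pos":[0,0,0],"spin":0,"hand":0.5}]'
python3 - <<'E'
from h import *
C=cam('wrist'); s=read_state(); save(C,'pin1'); print(s['tool_pos'].round(1),s['q'].round())
np.savez('wp.npz',**C)
P,uv=allpts(C); Q=rect(P,28,52,(400,540,-360,-290)); 
im=C['im'].astype(int)
def g(Q):
    return Q.mean(0).round(1),Q.min(0).round(1),Q.max(0).round(1),len(Q)
print(g(Q))
import collections
for x0 in range(410,520,6):
    q=Q[(Q[:,0]>=x0)&(Q[:,0]<x0+6)]
    if len(q): print(x0,len(q),q[:,1].min().round(1),q[:,1].max().round(1),q[:,1].mean().round(1),q[:,2].max().round(1),np.median(q[:,2]).round(1))
E
```

```text
t: 31.7
tool_pos: [467.0, -191.1, 293.4]
tool_rot: [[0.828, 0.561, -0.004], [0.561, -0.828, 0.001], [-0.002, -0.003, -1.0]]
ft_force: [-0.0, 0.3, 0.3]
grip_width: 45.9
gripper_force: 0.0
t: 32.37
tool_pos: [388.7, -314.6, 299.7]
tool_rot: [[1.0, 0.009, -0.002], [0.009, -1.0, 0.001], [-0.002, -0.001, -1.0]]
ft_force: [-0.9, 0.0, 0.7]
grip_width: 46.2
gripper_force: 0.0
[ 389.2 -314.1  300. ] [  9.  12.  30. 111.  -7.  59. -47.]
(array([ 472. , -321.8,   39.2]), array([ 426.3, -346. ,   28. ]), array([ 539.6, -290. ,   50.7]), 1357)
422 11 -318.7 -311.6 -315.6 41.4 40.7
428 80 -320.7 -306.4 -313.1 43.1 41.1
434 85 -321.7 -307.5 -314.5 42.7 41.2
440 86 -323.6 -308.4 -315.8 43.0 41.2
446 84 -324.6 -310.4 -317.3 42.8 40.9
452 106 -329.6 -309.3 -319.8 46.3 42.0
458 128 -336.4 -309.3 -322.6 45.7 38.6
464 130 -336.3 -307.3 -320.4 41.1 38.3
470 79 -329.2 -308.3 -320.8 40.7 38.2
476 67 -331.1 -320.1 -325.1 41.5 38.8
482 67 -331.9 -321.0 -326.9 40.9 38.5
488 65 -333.6 -322.9 -328.2 41.3 38.8
494 118 -346.0 -324.7 -334.2 40.9 38.4
500 152 -346.0 -316.8 -329.8 42.0 38.2
506 54 -335.4 -317.7 -327.3 40.6 37.6
```

View pics/pin1.png

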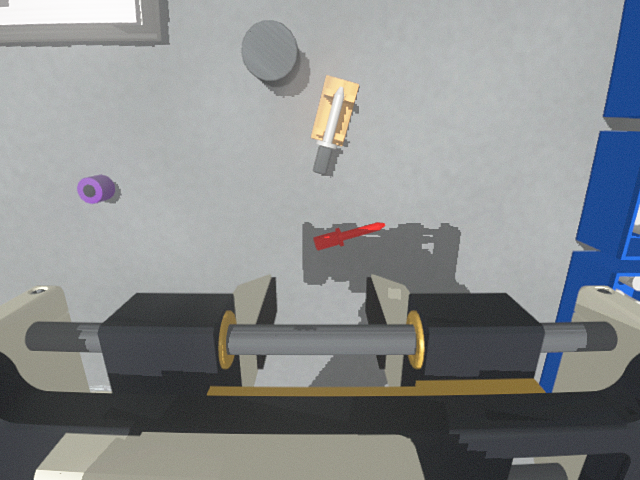

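The pin with the dark grip is at (324,158)–(340,95) px, its axis about −14°. The red look-alike is at (348,236). I'll fit the grip rectangle next.

```bash
python3 - <<'E'
from h import *
C=dict(np.load('wp.npz')); P,uv=allpts(C)
Q=rect(P,38.5,44,(415,452,-330,-300)); r=cv2.minAreaRect(Q[:,:2].astype(np.float32)); print(r,len(Q))
S=np.r_[rect(P,37,44,(474,493,-336,-316)),Q]; 
c=np.median(Q[:,:2],0); A=rect(P,37,44,(474,493,-336,-316)); 
v=A[:,:2].mean(0)-Q[:,:2].mean(0); print(np.degrees(np.arctan2(v[1],v[0])))
u=v/np.linalg.norm(v)
col=rect(P,43.7,52,(440,475,-345,-300)); print('collar s',((col[:,:2]-np.array(r[0]))@u).min(),((col[:,:2]-np.array(r[0]))@u).max(),'grip s',((Q[:,:2]-np.array(r[0]))@u).min(),((Q[:,:2]-np.array(r[0]))@u).max())
print('tip',)
T=rect(P,28,44,(415,530,-345,-300)); t=(T[:,:2]-np.array(r[0])); n=np.array([-u[1],u[0]]); k=abs(t@n)<3; print('tip s',(t@u)[k].max())
E
```

```text
((439.88519287109375, -315.2151184082031), (13.827489852905273, 26.626354217529297), 76.12005615234375) 345
-14.393454130260768
collar s 14.955489850575372 18.939488525597422 grip s -13.316811133454461 13.368301914041446
tip
tip s 72.5893264080666
```

```bash
python3 -m jog '[{"delta_pos":[13,-0.3,-38],"spin":-4.9,"hand":0.5},{"delta_pos":[13,-0.3,-38],"spin":-4.9,"hand":0.5},{"delta_pos":[13,-0.3,-38],"spin":-4.8,"hand":0.5},{"delta_pos":[12,-0.3,-36],"spin":0,"hand":0.5},{"delta_pos":[0,0,0],"spin":0,"hand":0.5},{"delta_pos":[0,0,0],"spin":0,"hand":0.5},{"delta_pos":[0,0,0],"spin":0,"hand":0.5},{"delta_pos":[0,0,0],"spin":0,"hand":0.5}]'
```

```text
t: 33.08
tool_pos: [440.8, -317.4, 153.5]
tool_rot: [[0.97, -0.244, 0.004], [-0.244, -0.97, -0.002], [0.004, 0.001, -1.0]]
ft_force: [-0.1, -0.9, 0.7]
grip_width: 45.5
gripper_force: 0.0
```

```bash
python3 -m jog '[{"delta_pos":[-0.6,1.7,-30],"spin":0,"hand":0.5},{"delta_pos":[0,0,-25],"spin":0,"hand":0.5},{"delta_pos":[0,0,-12],"spin":0,"hand":0.5},{"delta_pos":[0,0,0],"spin":0,"hand":0.5},{"delta_pos":[0,0,0],"spin":0,"hand":0.5},{"delta_pos":[0,0,0],"spin":0,"hand":0.5}]'
```

```text
t: 33.58
tool_pos: [440.3, -315.9, 86.0]
tool_rot: [[0.97, -0.245, 0.003], [-0.245, -0.97, -0.002], [0.003, 0.001, -1.0]]
ft_force: [0.4, -0.8, -0.0]
grip_width: 45.9
gripper_force: 0.0
```

```bash
python3 -m jog '[{"delta_pos":[0,0.4,-1],"spin":0,"hand":0.3},{"delta_pos":[0,0,0],"spin":0,"hand":0},{"delta_pos":[0,0,0],"spin":0,"hand":0},{"delta_pos":[0,0,0],"spin":0,"hand":0},{"delta_pos":[0,0,0],"spin":0,"hand":0},{"delta_pos":[0,0,0],"spin":0,"hand":0},{"delta_pos":[0,0,0],"spin":0,"hand":0},{"delta_pos":[0,0,0],"spin":0,"hand":0}]'
python3 -m jog '[{"delta_pos":[0,0,0],"spin":0,"hand":0},{"delta_pos":[0,0,0],"spin":0,"hand":0},{"delta_pos":[0,0,0],"spin":0,"hand":0},{"delta_pos":[0,0,0],"spin":0,"hand":0}]'
```

```text
t: 34.25
tool_pos: [439.4, -314.6, 83.1]
tool_rot: [[0.97, -0.245, 0.0], [-0.245, -0.97, -0.0], [0.0, 0.0, -1.0]]
ft_force: [0.6, -0.5, 1.1]
grip_width: 13.8
gripper_force: 30.0
t: 34.58
tool_pos: [439.4, -314.6, 83.1]
tool_rot: [[0.97, -0.245, 0.0], [-0.245, -0.97, -0.0], [0.0, 0.0, -1.0]]
ft_force: [0.0, 1.0, 1.6]
grip_width: 14.0
gripper_force: 30.0
```

```bash
python3 -m jog '[{"delta_pos":[0,0,15],"spin":0,"hand":0},{"delta_pos":[0,0,30],"spin":0,"hand":0},{"delta_pos":[0,10,30],"spin":0,"hand":0},{"delta_pos":[3,25,0],"spin":1,"hand":0},{"delta_pos":[3,33,0],"spin":1,"hand":0},{"delta_pos":[3,34,0],"spin":1,"hand":0},{"delta_pos":[3,34,0],"spin":1,"hand":0},{"delta_pos":[3,34,0],"spin":1,"hand":0}]'
python3 -m jog '[{"delta_pos":[3,34,0],"spin":1,"hand":0},{"delta_pos":[3,34,0],"spin":1,"hand":0},{"delta_pos":[3,34,0],"spin":1,"hand":0},{"delta_pos":[3,34,0],"spin":1,"hand":0},{"delta_pos":[3,34,0],"spin":1,"hand":0},{"delta_pos":[3,34,0],"spin":1,"hand":0},{"delta_pos":[3,34,0],"spin":1,"hand":0},{"delta_pos":[3,34,0],"spin":1,"hand":0}]'
python3 -m jog '[{"delta_pos":[3,22,0],"spin":-0.1,"hand":0},{"delta_pos":[1,13,-20],"spin":0,"hand":0},{"delta_pos":[0,0,-15],"spin":0,"hand":0},{"delta_pos":[0,0,0],"spin":0,"hand":0},{"delta_pos":[0,0,0],"spin":0,"hand":0},{"delta_pos":[0,0,0],"spin":0,"hand":0},{"delta_pos":[0,0,0],"spin":0,"hand":0}]'
```

```text
t: 35.25
tool_pos: [454.0, -143.0, 158.0]
tool_rot: [[0.987, -0.159, -0.0], [-0.159, -0.987, 0.0], [-0.0, -0.0, -1.0]]
ft_force: [1.2, 0.9, -1.2]
grip_width: 13.4
gripper_force: 30.0
t: 35.92
tool_pos: [478.0, 129.2, 158.0]
tool_rot: [[1.0, -0.019, -0.0], [-0.019, -1.0, -0.0], [-0.0, 0.0, -1.0]]
ft_force: [0.8, 0.2, -1.7]
grip_width: 14.0
gripper_force: 30.0
t: 36.5
tool_pos: [483.0, 161.8, 123.9]
tool_rot: [[1.0, -0.023, 0.001], [-0.023, -1.0, 0.0], [0.001, -0.0, -1.0]]
ft_force: [0.0, -0.4, -0.9]
grip_width: 13.7
gripper_force: 30.0
```

```bash
python3 -m jog '[{"delta_pos":[0,0,-7.4],"spin":0,"hand":0},{"delta_pos":[0,0,0],"spin":0,"hand":0},{"delta_pos":[0,0,0],"spin":0,"hand":0},{"delta_pos":[0,0,0],"spin":0,"hand":0},{"delta_pos":[0,0,0],"spin":0,"hand":0}]'
python3 - <<'E'
from h import *
C=cam('wrist'); s=read_state(); save(C,'ins1'); print(s['tool_pos'].round(1),s['tool_rot'].round(4).tolist())
P,uv=allpts(C)
Q=rect(P,66,80,(505,548,140,180)); 
for x0 in range(505,560,8):
    q=Q[(Q[:,0]>=x0)&(Q[:,0]<x0+8)]
    if len(q)>3: print(x0,len(q),q[:,1].min().round(1),q[:,1].max().round(1),q[:,2].max().round(1),np.percentile(q[:,2],80).round(1))
S=rect(P,60,80,(500,580,140,180)); print('tip x',S[:,0].max(),len(S))
F=rect(P,78,90,(580,625,130,200)); r=cv2.minAreaRect(F[:,:2].astype(np.float32)); print('fork',r,F.min(0),F.max(0),np.median(F[:,2]))
for a,b in((583,595),(595,608),(608,622)):
    q=F[(F[:,0]>a)&(F[:,0]<b)]; print(a,len(q),q.min(0).round(1),q.max(0).round(1))
E
```

```text
t: 36.92
tool_pos: [482.5, 162.5, 115.8]
tool_rot: [[1.0, -0.022, 0.0], [-0.022, -1.0, 0.0], [0.0, -0.0, -1.0]]
ft_force: [-0.6, 0.3, -0.7]
grip_width: 13.6
gripper_force: 30.0
[482.5 162.5 115.8] [[0.9998, -0.022, 0.0002], [-0.022, -0.9998, 0.0001], [0.0002, -0.0001, -1.0]]
505 396 156.4 166.2 73.3 72.0
513 412 156.3 165.9 73.2 71.9
521 420 156.2 165.7 73.6 71.9
529 450 155.7 165.4 73.4 72.0
537 473 155.6 165.2 73.7 71.9
545 173 155.6 165.0 73.5 72.0
tip x 555.730116842629 3461
fork ((595.0945434570312, 160.05337524414062), (30.476119995117188, 20.353883743286133), 89.10159301757812) [584.77896391 144.73989741  78.00346006] [605.33872992 175.3386352   83.76084671] 81.43603291435412
583 2461 [584.8 145.   78. ] [593.7 175.3  83.7]
595 2940 [595.4 144.7  78. ] [605.3 174.9  83.8]Traceback (most recent call last):
  File "<stdin>", line 11, in <module>
    return umr_minimum(a, axis, None, out, keepdims, initial, where)
ValueError: zero-size array to reduction operation minimum which has no identity
```

View pics/ins1.png

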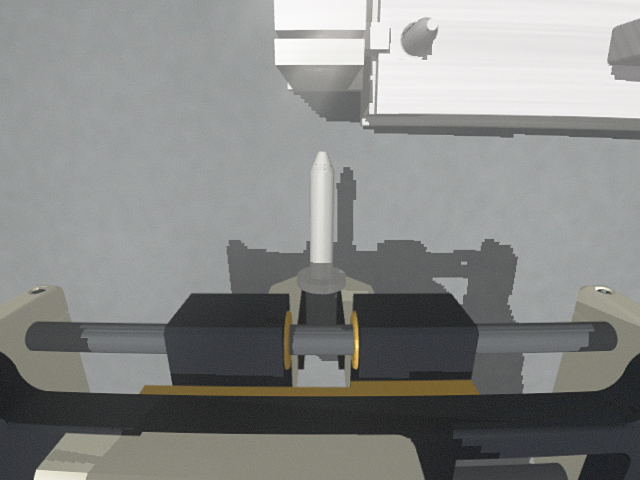

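The pin shank runs (322,155)–(322,265) px, pointing at the near ear of the fork at (320,75). Its axis is within 1 mm of the hole line, so I'll nudge +0.7 in y and insert in stages.

```bash
python3 -m jog '[{"delta_pos":[0,0.7,0.3],"spin":0.2,"hand":0},{"delta_pos":[10,-0.2,0],"spin":0,"hand":0},{"delta_pos":[10,-0.2,0],"spin":0,"hand":0},{"delta_pos":[10,-0.2,0],"spin":0,"hand":0},{"delta_pos":[8,-0.2,0],"spin":0,"hand":0},{"delta_pos":[0,0,0],"spin":0,"hand":0},{"delta_pos":[0,0,0],"spin":0,"hand":0}]'
python3 -m jog '[{"delta_pos":[6,-0.1,0],"spin":0,"hand":0},{"delta_pos":[6,-0.1,0],"spin":0,"hand":0},{"delta_pos":[6,-0.2,0],"spin":0,"hand":0},{"delta_pos":[0,0,0],"spin":0,"hand":0},{"delta_pos":[0,0,0],"spin":0,"hand":0}]'
```

```text
t: 37.55
tool_pos: [521.0, 162.1, 115.8]
tool_rot: [[1.0, -0.019, 0.0], [-0.019, -1.0, -0.0], [0.0, 0.0, -1.0]]
ft_force: [0.3, 0.2, -0.3]
grip_width: 13.8
gripper_force: 30.0
t: 37.97
tool_pos: [538.8, 161.9, 116.0]
tool_rot: [[1.0, -0.019, 0.0], [-0.019, -1.0, -0.0], [0.0, 0.0, -1.0]]
ft_force: [0.6, -0.4, -0.4]
grip_width: 13.6
gripper_force: 30.0
```

```bash
python3 -m jog '[{"delta_pos":[6,-0.1,0],"spin":0,"hand":0},{"delta_pos":[6,-0.1,0],"spin":0,"hand":0},{"delta_pos":[6,-0.1,0],"spin":0,"hand":0},{"delta_pos":[6,-0.1,0],"spin":0,"hand":0},{"delta_pos":[0,0,0],"spin":0,"hand":0},{"delta_pos":[0,0,0],"spin":0,"hand":0}]'
python3 -m jog '[{"delta_pos":[1.5,0,0],"spin":0,"hand":0},{"delta_pos":[1,0,0],"spin":0,"hand":0},{"delta_pos":[0,0,0],"spin":0,"hand":0},{"delta_pos":[0,0,0],"spin":0,"hand":0},{"delta_pos":[0,0,0],"spin":0,"hand":0}]'
```

```text
t: 38.47
tool_pos: [562.8, 161.4, 115.9]
tool_rot: [[1.0, -0.019, 0.0], [-0.019, -1.0, -0.0], [0.0, 0.0, -1.0]]
ft_force: [-0.1, 0.7, -0.4]
grip_width: 14.0
gripper_force: 30.0
t: 38.88
tool_pos: [564.7, 161.6, 115.9]
tool_rot: [[1.0, -0.018, -0.0], [-0.018, -1.0, 0.0], [-0.0, -0.0, -1.0]]
ft_force: [0.2, -0.0, -0.4]
grip_width: 13.7
gripper_force: 30.0
```

Continue in 1 mm steps until there is contact.

```bash
python3 -m jog '[{"delta_pos":[1,0,0],"spin":0,"hand":0},{"delta_pos":[0,0,0],"spin":0,"hand":0},{"delta_pos":[0,0,0],"spin":0,"hand":0}]'
python3 -m jog '[{"delta_pos":[0.7,0,0],"spin":0,"hand":0},{"delta_pos":[0,0,0],"spin":0,"hand":0},{"delta_pos":[0,0,0],"spin":0,"hand":0}]'
```

```text
t: 39.13
tool_pos: [565.9, 161.6, 116.0]
tool_rot: [[1.0, -0.018, 0.0], [-0.018, -1.0, 0.0], [0.0, -0.0, -1.0]]
ft_force: [-0.1, 0.1, -0.7]
grip_width: 13.6
gripper_force: 30.0
t: 39.38
tool_pos: [566.1, 161.6, 115.8]
tool_rot: [[1.0, -0.018, -0.001], [-0.018, -1.0, -0.0], [-0.001, 0.0, -1.0]]
ft_force: [-0.8, -0.4, 0.8]
grip_width: 13.8
gripper_force: 30.0
```

```bash
python3 -m jog '[{"delta_pos":[0.8,0,0],"spin":0,"hand":0},{"delta_pos":[0,0,0],"spin":0,"hand":0},{"delta_pos":[0,0,0],"spin":0,"hand":0}]'
python3 -m jog '[{"delta_pos":[0.8,0,0],"spin":0,"hand":0},{"delta_pos":[0,0,0],"spin":0,"hand":0},{"delta_pos":[0,0,0],"spin":0,"hand":0}]'
python3 - <<'E'
from h import *
C=cam('wrist'); s=read_state(); print(s['tool_pos'].round(2),s['ft_force'].round(1))
P,uv=allpts(C)
col=rect(P,72,82,(570,589,140,180)); print('collar',len(col),col.min(0).round(1),col.max(0).round(1))
F=rect(P,79,90,(570,640,140,200)); print('fork',F.min(0).round(1),F.max(0).round(1))
E
```

```text
t: 39.63
tool_pos: [566.3, 161.6, 115.7]
tool_rot: [[1.0, -0.018, -0.002], [-0.018, -1.0, -0.0], [-0.002, 0.0, -1.0]]
ft_force: [-4.8, -0.3, 2.6]
grip_width: 13.9
gripper_force: 30.0
t: 39.88
tool_pos: [566.4, 161.6, 115.6]
tool_rot: [[1.0, -0.018, -0.004], [-0.018, -1.0, -0.0], [-0.004, 0.0, -1.0]]
ft_force: [-7.3, -0.3, 4.3]
grip_width: 13.5
gripper_force: 30.0
[566.39 161.6  115.58] [-7.4  0.   4.2]
collar 1651 [570.1 145.5  72. ] [589.  175.3  82. ]
fork [570.6 144.6  79. ] [617.8 175.3  89.9]
```

The collar is home: motion has stopped and the push force has risen to 7 N. I'll release and retreat.

```bash
python3 -m jog '[{"delta_pos":[-0.5,0,0],"spin":0,"hand":0.35},{"delta_pos":[0,0,0],"spin":0,"hand":0.35},{"delta_pos":[0,0,0],"spin":0,"hand":0.35},{"delta_pos":[0,0,0],"spin":0,"hand":0.35},{"delta_pos":[0,0,0],"spin":0,"hand":0.35},{"delta_pos":[0,0,20],"spin":0,"hand":0.35},{"delta_pos":[0,0,35],"spin":0,"hand":0.35},{"delta_pos":[0,0,35],"spin":0,"hand":0.35}]'
python3 -m jog '[{"delta_pos":[-10,0,30],"spin":0,"hand":0.35},{"delta_pos":[-20,0,30],"spin":0,"hand":0.35},{"delta_pos":[-20,0,20],"spin":0,"hand":0.35},{"delta_pos":[0,0,0],"spin":0,"hand":0.35},{"delta_pos":[0,0,0],"spin":0,"hand":0.35},{"delta_pos":[0,0,0],"spin":0,"hand":0.35}]'
python3 - <<'E'
from h import *
C=cam('wrist'); s=read_state(); print(s['tool_pos'].round(1))
cv2.imwrite('pics/fin.png',cv2.cvtColor(C['im'],cv2.COLOR_RGB2BGR)[0:300])
P,uv=allpts(C)
def f(n,lo,hi,b):
    Q=rect(P,lo,hi,b)
    if len(Q)>10: print(n,len(Q),cv2.minAreaRect(Q[:,:2].astype(np.float32)),np.median(Q[:,2]).round(1),Q.min(0).round(1),Q.max(0).round(1))
f('grip',70,78,(540,575,140,180)); f('collar',76.2,81,(570,584,145,175)); f('tip',60,80,(619,650,140,180)); f('ears',80,86,(575,630,140,180))
f('plate',44,54,(540,660,20,125)); Q=rect(P,44,54,(572,628,40,110)); print(np.linalg.lstsq(np.c_[Q[:,:2],np.ones(len(Q))],Q[:,2],rcond=None)[0])
E
```

```text
t: 40.6
tool_pos: [566.8, 161.2, 205.7]
tool_rot: [[1.0, -0.019, -0.003], [-0.019, -1.0, -0.002], [-0.003, 0.002, -1.0]]
ft_force: [1.2, 1.4, -0.4]
grip_width: 31.9
gripper_force: 0.0
t: 41.1
tool_pos: [517.8, 161.7, 285.7]
tool_rot: [[1.0, -0.018, 0.0], [-0.018, -1.0, 0.0], [0.0, -0.0, -1.0]]
ft_force: [0.4, -0.1, -0.8]
grip_width: 32.1
gripper_force: 0.0
[517.8 161.5 285.1]
grip 378 ((564.2109375, 160.60983276367188), (13.37883186340332, 21.51349449157715), 88.70257568359375) 72.4 [553.5 153.8  70.2] [575.  167.5  74.5]
collar 24 ((582.8544311523438, 160.2949981689453), (11.2061767578125, 1.7574725151062012), 89.20682525634766) 76.7 [581.9 154.7  76.2] [583.8 165.9  78. ]
tip 266 ((629.1994018554688, 159.48793029785156), (9.43529224395752, 20.378368377685547), 89.02875518798828) 69.3 [619.  154.8  65. ] [639.4 164.3  72.7]
ears 1114 ((601.1796875, 160.2393798828125), (29.964460372924805, 31.404207229614258), 89.20755767822266) 81.5 [585.3 145.3  80. ] [617.1 175.1  83.5]
plate 7150 ((599.4752197265625, 72.40367126464844), (105.73161315917969, 60.90142822265625), 88.76033782958984) 47.5 [568.2  20.   44.6] [630.4 125.   54. ]
[ 1.05982789e-03 -1.11008895e-03  4.69329439e+01]
```

View pics/fin.png

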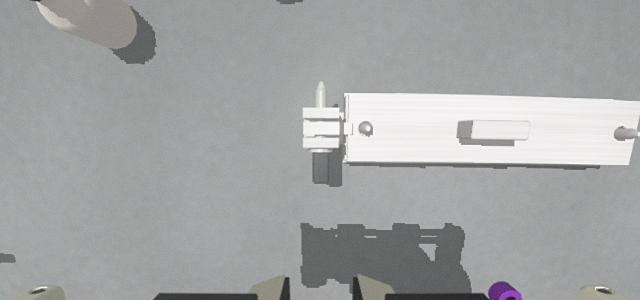

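The pin tip is through at (321,85) px. The collar sits at the near ear (face 585.4 mm, ear face 585.3 mm). Both locating pins show through the keeper, which lies level, and the gripper is clear. Handing in.

```bash
python3 -c "
from bench import *
print(finish_job())"
```

```text
the job is handed in; nothing more can be done
None
```

The job is handed in, with no verdict returned: all four bushes are in their nests, the keeper is flush on the end blocks, and the pin is through the fork and lug with its collar home against the near ear, released.

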